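Open the full nitrogen supply with a ring spanner between guard hoops

ROBOT

A 7-joint arm with a two-finger parallel gripper is mounted at the origin on the work surface. World frame = base frame: x ahead of the robot, y to its left, z up, the work surface at z = 0. Lengths are in m, angles in rad, forces in N, time in s.
With the tool pointing down it reaches from about 0.4 to 0.85 m from the base axis. Payload 10.4 kg.
Tool frame: the origin (TCP) lies at the very end of the fingers, on their centre line; the grasp point (between the pads) lies 19 mm behind it; x points along the fingers, z is the direction in which the jaws open and shut, and the axes are right-handed (so a half turn about x gives the same grasp; the last joint's range is limited). The gripper opens to 85 mm and grips with 20 to 120 N. Pads are 22 mm wide; open, the fingers measure 114 mm over their backs; the gripper's body (76 mm by 85 mm) begins 54 mm behind the grasp point. The pads swing forward as they close: fully open they stand 13 mm farther back than shut.
Start: joints at [1.235, 0.332, -0.065, 1.46, 0.022, 1.35, -0.088], TCP at [0.192, -0.595, 0.231] pointing down, gripper open.
Joint ranges: [-2.6, 2.6], [-0.5, 2.12], [-1.47, 1.34], [0.16, 2.42], [-1.27, 4.41], [0.06, 2.06], [-2.6, 2.6]. Speed limits (rad/s): [2.22, 2.22, 2.79, 2.79, 3.14, 3.14, 3.14].

INTERFACE

Orientations are given as a unit quaternion [x, y, z, w].
In Python, from workcell import telemetry, viewer, manip, spot_in, mark_of gives the robot as it stands. The module is installed in compiled form; this text tells all that it offers.
- The arm moves only by the shell command python3 -m crank 'ROWS' [FORCE]. ROWS is JSON, a list of rows, each a list of 3 entries, a list of its own where there are three numbers: the closure, from 0 (fully open) to 1 (shut), then the shift along the world's x, y, z in cm, then the turn, a rotation vector about the world's x, y, z in rad. A call has 1 to 12 rows; each row shifts and turns the commanded pose from where the row before left it; what a row does not reach is not made up. A row lasts 1/12 s, in which the tool goes at most 41.7 mm and 7.16 degrees, less where a joint would pass 70% of its speed; a pose out of reach is approached as far as the arm can. A call with a gripper value outside its range is refused whole. The fingers move at their own pace and stop on an object; FORCE is the grip in N (left out, the last holds). Time passes only in rows, so rows that do not move let the fingers close. It gives the time, the measured TCP pose, the force and the opening at its end, in the units of the state.
- telemetry.get_obs(): the state, without advancing time (a new reading comes with each control period).
- viewer.camera(name): name is "side" or "top"; returns a dict with "frame" (420x560x3 uint8, red, green, blue), "intrinsics" (3x3 intrinsics, pixels), "cam_to_world" (4x4, takes a point from camera to world coordinates). Camera axes: x right, y up, looking along -z (the intrinsics and any distortion apply to the point x, -y, -z); pixel columns grow to the right and rows downward; lengths in m; the calibration is good to about 2 mm. A picture is of the moment at which its call begins. There is no depth.
- manip.hand_in(): hands the job in, once; it reports no verdict.
Trained networks look in a picture, given as the dict that the camera call returned (one of the last four; its "shot" number tells which), for a name from the list of things; names that differ only in an ending like _2 or _b are one class to them, and where a whole thing is asked for, a point or a joint stands for the part that bears it (a point fixed in the world has none). Each returns a list of dicts, best first, with "conf" (0 to 1); they miss things now and then, are a little off and sometimes report something else, mostly with a low value. They report only what shows in the picture. A call takes as long as a camera call. They do not tell look-alikes from the thing itself.
- spot_in(thing, picture): "location" ([x, y, z] in m, in the coordinates of the camera as it stood for that picture, good to about 4 mm: the middle of the surface that is visible of it).
- mark_of(thing, picture): "location" ([x, y, z] in m, in the coordinates of the camera as it stood for that picture, good to about 4 mm: a listed point, or the origin of a listed thing).
The state is a dict: "clock": time; "joint_pos": joint angles; "joint_velocities": joint speeds; "tau": joint torques, N m; "position": TCP position; "ee_rot": TCP orientation; "ft_force": force on the tool from outside, world axes, zero at the start; "torque": the same for the moment, N m; "grip_width": opening from 0.0 (shut) to 1.0 (fully open).
Only numpy, scipy, OpenCV 4.12 (cv2) and the standard library are available. Lean on these libraries where they do the work, as an engineer would, in place of code of your own. Each camera call takes 0.05 s, during which the arm holds its last target. There are 200 camera calls.

TASK

The titration bottles need nitrogen: look at the two pressure gauges to find the supply that is full (needle in the green, not the red), take the spanner from its rest and turn that supply's hexagonal valve anticlockwise, seen from above, until it stops fully open; the guard hoops leave only a short swing, so lift the spanner off, go back and reseat it between strokes. Only the spanner may press on the supply blocks and their valves, the valve of the empty supply stays shut, and the bottles and glassware around stay where they are. Finally lay the spanner flat on both pads of its rest and let go.

Things in the scene. Friction and masses are not known exactly. Their poses are not given: they have to be found in the camera images.
- spanner: steel ring spanner with a blue handle, 0.22 kg or so, lies flat. Origin: on the axis of the ring head, at its underside; z up, handle along own -x. Head 38 mm wide, 18 mm high, through hole a hexagon 26 mm across flats (two flats face along own x). Handle 14 mm wide, 14 mm high, underside flush with the head, reaching 166 mm from the head's axis
- spanner_grip (a point): middle of the handle's thickness, 95 mm from the head's axis, 7 mm above the spanner's underside: a good place to grip, from above, across the handle
- rest: grey spanner rest, fixed, 190 x 60 mm, origin at the bench in its middle; two black rubber pads 34 x 56 mm, tops 30 mm above the bench, centred at own x = 75 mm (under the head) and -70 mm (under the handle's end). At the start the spanner lies along own x, head's axis at own x = 75 mm, grip point at own x = -20 mm, between the pads
- supply_left: left (+y) supply block, fixed: aluminium foot 185 x 124 x 12 mm with a grey block up to 45 mm. Origin on the bench right under the valve axis, z up, own x axis away from the robot, towards the gauge
- supply_right: right (-y) supply block, fixed: aluminium foot 185 x 124 x 12 mm with a grey block up to 45 mm. Origin on the bench right under the valve axis, z up, own x axis away from the robot, towards the gauge
- valve_left (a joint): left valve: brass spindle on a vertical axis. 0 = shut, 1.9 = fully open at a hard stop, grows anticlockwise seen from above; starts at 0 to 0.35, stays where left, friction about 0.3 N m. The spanner fits on when its handle's direction, anticlockwise from the block's own -x axis, is the joint value - 0.524 rad (or plus multiples of 1.047), within 0.16 rad; that is also the play when turning
- valve_right (a joint): right valve: brass spindle on a vertical axis. 0 = shut, 1.9 = fully open at a hard stop, grows anticlockwise seen from above; starts at 0 to 0.35, stays where left, friction about 0.3 N m. The spanner fits on when its handle's direction, anticlockwise from the block's own -x axis, is the joint value - 0.524 rad (or plus multiples of 1.047), within 0.16 rad; that is also the play when turning
- valve_left_hex (a point): centre of the top of the left valve's hexagon, 66 mm above the bench. From the top: a bevel 5 mm tall widening from 19 to 24 mm across flats (lead-in), then straight hexagon sides 12 mm tall, 24 mm across flats, then a round collar of 54 mm diameter, its top 49 mm above the bench, on which the seated spanner's underside lies. A loaded spanner sticks: ease back to mid-play and lift slowly
- guard_left (a point): front upright on the +y side of the left block, 47 mm above the bench. Two guard hoops of 12 mm bar flank the valve, uprights at the block's own (x, y) = (-31, +-46) and (40, +-46) mm, top bars along x, 94 mm tall. The front uprights stop the handle at about 0.73 rad either side of own -x, so two strokes are needed, raising the spanner 25 mm and going back 1.05 rad between
- valve_right_hex (a point): centre of the top of the right valve's hexagon, 66 mm above the bench. From the top: a bevel 5 mm tall widening from 19 to 24 mm across flats (lead-in), then straight hexagon sides 12 mm tall, 24 mm across flats, then a round collar of 54 mm diameter, its top 49 mm above the bench, on which the seated spanner's underside lies. A loaded spanner sticks: ease back to mid-play and lift slowly
- guard_right (a point): front upright on the +y side of the right block, 47 mm above the bench. Two guard hoops of 12 mm bar flank the valve, uprights at the block's own (x, y) = (-31, +-46) and (40, +-46) mm, top bars along x, 94 mm tall. The front uprights stop the handle at about 0.73 rad either side of own -x, so two strokes are needed, raising the spanner 25 mm and going back 1.05 rad between
- gauge_a: round pressure gauge lying face up, 80 mm diameter, fixed, dial 79 mm above the bench; origin on its axis 45 mm above the bench. It belongs to the supply block it stands on: its axis is 85 mm behind (+x of) that block's valve. Which gauge stands on which supply changes
- gauge_b: round pressure gauge lying face up, 80 mm diameter, fixed, dial 79 mm above the bench; origin on its axis 45 mm above the bench. It belongs to the supply block it stands on: its axis is 85 mm behind (+x of) that block's valve. Which gauge stands on which supply changes
- needle_a (a joint): black needle of gauge_a: 0 to 0.85 is the red band (supply empty), above 1.7 the green band (supply full). An indicator only
- needle_b (a joint): black needle of gauge_b: 0 to 0.85 is the red band (supply empty), above 1.7 the green band (supply full). An indicator only
- amber_centre: bystander: amber glass bottle with a white cap, 48 mm diameter, 95 mm tall, origin at the centre of its underside
- powder_jar: bystander: clear glass jar with a black cap, 54 mm diameter, 65 mm tall, origin at the centre of its underside
- beaker: bystander: open clear glass beaker, 60 mm diameter, 75 mm tall, origin at the centre of its underside
- amber_front: bystander: amber glass bottle with a red cap, 48 mm diameter, 85 mm tall, origin at the centre of its underside
- small_jar: bystander: small amber jar with a white cap, 44 mm diameter, 50 mm tall, origin at the centre of its underside
- teal_bottle: bystander: amber bottle with a teal cap, 64 mm diameter, 95 mm tall, origin at the centre of its underside
- white_bottle: bystander: white plastic bottle with a red cap, 60 mm diameter, 95 mm tall, origin at the centre of its underside
Things that resemble listed ones, but are neither listed nor needed, are in the scene too. Of the things like the rest, leave any that is turquoise; of the rest the larger one is meant.

How it is judged:
On the way, in this order (a step that is already met when the one before it is completed fails the run):
1. the spanner is seated fully down on the valve of the full supply (((horizontal distance between gauge_a and valve_left_hex below 0.12 m and horizontal distance between spanner and valve_left_hex below 0.004 m and z of spanner in the frame of supply_left below 0.054 m and value of joint valve_left below 1.2 rad) or (horizontal distance between gauge_a and valve_right_hex below 0.12 m and horizontal distance between spanner and valve_right_hex below 0.004 m and z of spanner in the frame of supply_right below 0.054 m and value of joint valve_right below 1.2 rad))), for 0.1 s.
2. the valve of the full supply is fully open (joint above 1.8) (((horizontal distance between gauge_a and valve_left_hex below 0.12 m and value of joint valve_left above 1.8 rad) or (horizontal distance between gauge_a and valve_right_hex below 0.12 m and value of joint valve_right above 1.8 rad))), for 0.1 s.
At the end, for the whole second after the job is handed in: the valve of the full supply (the one under gauge_a, needle in the green) is above 1.8 rad, the other below 0.45 rad; the spanner lies at rest on both pads of its rest: underside 27 to 33 mm above the bench, tilted less than 0.08 rad, its grip point within 50 mm of the rest's centre horizontally (((horizontal distance between gauge_a and valve_left_hex below 0.12 m and value of joint valve_left above 1.8 rad and value of joint valve_right below 0.45 rad) or (horizontal distance between gauge_a and valve_right_hex below 0.12 m and value of joint valve_right above 1.8 rad and value of joint valve_left below 0.45 rad)) and z of spanner in the frame of rest between 0.027 and 0.033 m and horizontal distance between spanner_grip and rest below 0.05 m and angle between spanner's own z axis and vertical below 0.08 rad and linear speed of spanner below 0.02 m/s); the robot touches nothing.
It fails at once if the valve of the empty supply is turned, its joint above 0.45 ((horizontal distance between gauge_a and valve_left_hex below 0.12 m and value of joint valve_right above 0.45 rad) or (horizontal distance between gauge_a and valve_right_hex below 0.12 m and value of joint valve_left above 0.45 rad)).
It fails at once if the robot itself, rather than the spanner, presses on a supply block or its valve with more than 3 N (contact force between any of the fingers, the arm and supply_left above 3 N or contact force between any of the fingers, the arm and supply_right above 3 N).
It fails at once if a bystander is moved more than 30 mm or tipped over (distance of any of amber_centre, powder_jar, beaker, amber_front, small_jar, teal_bottle, white_bottle from where it was at the start of the episode above 0.03 m or angle between any of amber_centre, powder_jar, beaker, amber_front, small_jar, teal_bottle, white_bottle's own z axis and vertical above 0.5 rad).
It also fails if it takes over 66 s, if anything falls off the work surface, if the arm or the gripper's body presses on something with over 40 N, if the wrist force passes 120 N, or if a joint passes its speed limit or range.

## Working session

There is one attempt and no reset: what is moved stays moved. The work goes in short steps, Python scripts to look and compute and a shell command to move; the robot and the scene stay as the last step left them, time stands still between calls to the robot, and variables do not carry over. Pictures are saved under pics/ and viewed, about 8 in all and at most 12, crops included, and the job is handed in when it is done.

```bash
mkdir -p pics; cat > h.py <<'E'
from workcell import telemetry, viewer, manip, spot_in, mark_of
import numpy as np, cv2
from scipy.spatial.transform import Rotation as R
def shot(cam,name=None):
    p=viewer.camera(cam)
    if name: cv2.imwrite('pics/'+name,p['frame'][:,:,::-1])
    return p
def W(p,l): return (np.array(p['cam_to_world'])@np.r_[l,1])[:3]
def pix(p,w):
    c=np.linalg.inv(p['cam_to_world'])@np.r_[w,1]; k=np.array(p['intrinsics'])@[c[0],-c[1],-c[2]]; return k[:2]/k[2]
def ray(p,u,v,z):
    d=np.linalg.inv(p['intrinsics'])@[u,v,1]; M=np.array(p['cam_to_world']); d=M[:3,:3]@[d[0],-d[1],-d[2]]; o=M[:3,3]
    return o+d*(z-o[2])/d[2]
E
python3 - <<'E'
from h import *
np.set_printoptions(precision=4,suppress=True)
o=telemetry.get_obs(); print(o['clock'],o['position'],o['ee_rot'],o['grip_width'],R.from_quat(o['ee_rot']).as_matrix())
for cam in ['top','side']:
    p=shot(cam,cam+'0.png')
    for n in ['spanner','spanner_grip','rest','supply_left','supply_right','valve_left_hex','valve_right_hex','guard_left','guard_right','gauge_a','gauge_b','amber_centre','powder_jar','beaker','amber_front','small_jar','teal_bottle','white_bottle']:
        for d in mark_of(n,p)[:3]:
            w=W(p,d['location']); print(cam,n,round(d['conf'],2),w,pix(p,w).round())
E
```

```text
0.0 [ 0.1922 -0.5943  0.2305] [ 0.4163  0.5722 -0.4157  0.5714] 1.000691090634795 [[-0.0005  0.9515  0.3078]
 [ 0.0013  0.3078 -0.9515]
 [-1.     -0.0001 -0.0014]]
top spanner 0.75 [ 0.5373 -0.0235  0.0254] [280. 180.]
top spanner_grip 0.53 [ 0.4467 -0.0394  0.0357] [286. 210.]
top rest 0.94 [ 0.4443  0.1193 -0.0008] [234. 212.]
top rest 0.67 [ 0.4649 -0.0354 -0.0021] [284. 205.]
top rest 0.59 [ 0.1665 -0.3139 -0.0008] [377. 304.]
top supply_left 0.59 [ 0.6153  0.2104 -0.0048] [205. 157.]
top supply_left 0.35 [0.5802 0.2496 0.0488] [189. 165.]
top supply_right 0.81 [ 0.6101 -0.2199 -0.0004] [344. 158.]
top valve_left_hex 0.9 [0.6154 0.2103 0.0661] [201. 153.]
top valve_right_hex 0.8 [ 0.5997 -0.2192  0.0631] [347. 158.]
top guard_left 0.67 [0.5789 0.2491 0.0488] [189. 166.]
top guard_right 0.57 [ 0.5715 -0.1699  0.0453] [329. 168.]
top guard_right 0.36 [ 0.6142  0.2076 -0.0029] [205. 157.]
top guard_right 0.36 [ 0.688   0.0324 -0.0025] [262. 133.]
top gauge_a 0.83 [0.6988 0.2164 0.0451] [200. 127.]
top gauge_a 0.63 [ 0.693  -0.2188  0.044 ] [345. 128.]
top gauge_b 0.83 [0.6988 0.2164
[... 1629 characters left out ...]
e gauge_b 0.15 [ 0.6053 -0.2197 -0.0026] [241. 164.]
side amber_centre 0.92 [ 0.696   0.0238 -0.0039] [188. 222.]
side powder_jar 0.68 [ 0.7685 -0.0526  0.0022] [173. 196.]
side beaker 0.75 [0.3156 0.2859 0.0041] [308. 337.]
side amber_front 0.81 [ 0.3343 -0.2772  0.0021] [330. 162.]
side small_jar 0.62 [ 0.3485 -0.1657 -0.0021] [321. 189.]
side small_jar 0.22 [ 0.4425 -0.0398  0.0377] [281. 209.]
side teal_bottle 0.71 [ 0.6586 -0.431  -0.0007] [242. 118.]
side teal_bottle 0.53 [ 0.7649 -0.0516  0.0022] [174. 197.]
side white_bottle 0.75 [0.6687 0.4348 0.0007] [139. 371.]
side white_bottle 0.71 [ 0.4681 -0.0427 -0.0004] [273. 215.]
side white_bottle 0.63 [ 0.4437 -0.0418  0.0401] [281. 208.]
```

```bash
python3 - <<'E'
from h import *
t=cv2.imread('pics/top0.png'); 
a=cv2.resize(t[95:275,170:390],None,fx=3.6,fy=3.3,interpolation=cv2.INTER_CUBIC)
cv2.imwrite('pics/c1.png',a)
g=np.hstack([cv2.resize(t[105:180,x:x+75],(400,400),interpolation=cv2.INTER_CUBIC) for x in (163,310)])
cv2.imwrite('pics/c2.png',g)
E
```

```text
(no output)
```

View pics/c1.png

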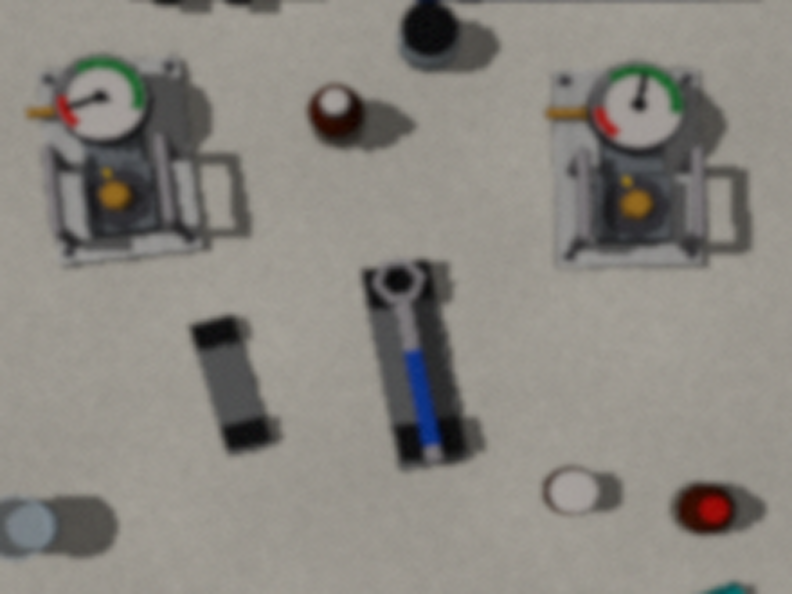

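View pics/c2.png

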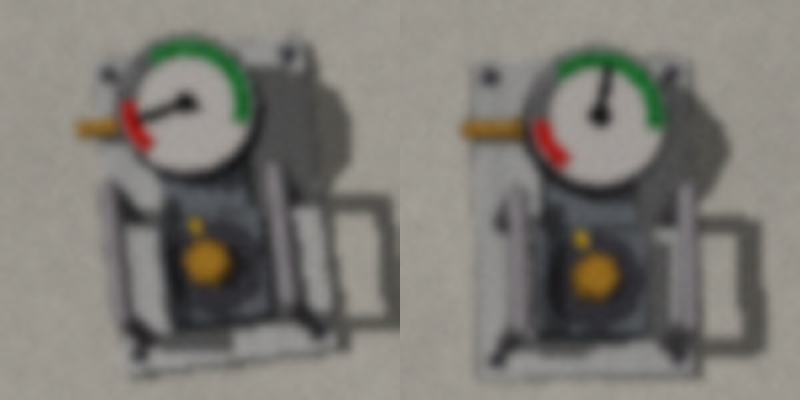

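View pics/side0.png

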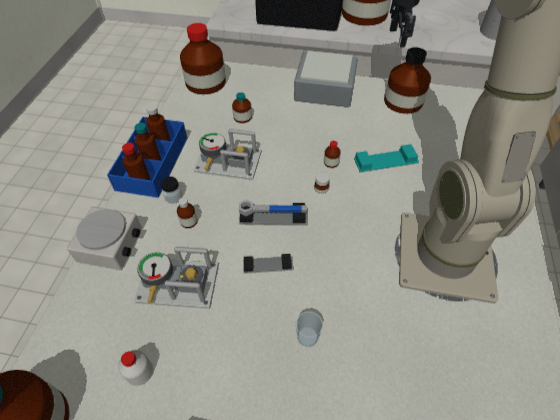

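The top view (crop) shows the right gauge (crop px 600,110) with its needle in the green and the left one (185,100) with its needle in the red, so the right supply is the full one. The spanner lies head-away on the larger grey rest at around top px (280,180). The side view agrees with this. Next I'll refine the positions by colour.

```bash
python3 - <<'E'
from h import *
np.set_printoptions(precision=4,suppress=True)
p=shot('top'); f=p['frame'].astype(float)
hsv=cv2.cvtColor(p['frame'],cv2.COLOR_RGB2HSV)
def cen(m,box):
    x0,x1,y0,y1=box; s=np.zeros(m.shape,bool); s[y0:y1,x0:x1]=1; v,u=np.nonzero(m&s); return u,v
# brass hex right, left
brass=(hsv[...,0]>10)&(hsv[...,0]<30)&(hsv[...,1]>140)&(hsv[...,2]>70)
for n,b in (('R',(335,360,143,166)),('L',(190,213,140,162))):
    u,v=cen(brass,b); 
    n_,lab,st,ce=cv2.connectedComponentsWithStats((brass&np.isin(np.arange(brass.shape[0])[:,None],range(b[2],b[3]))&np.isin(np.arange(brass.shape[1])[None],range(b[0],b[1]))).astype(np.uint8))
    for i in range(1,n_): print(n,st[i],ce[i],ray(p,*ce[i],.064),ray(p,*ce[i],.05))
blue=(hsv[...,0]>100)&(hsv[...,0]<130)&(hsv[...,1]>120)
u,v=cen(blue,(260,310,170,240)); q=np.array([ray(p,a,b,.042) for a,b in zip(u,v)])[:,:2]
c=q.mean(0); d=np.linalg.svd(q-c)[2][0]; print('blue',c,np.arctan2(d[1]*np.sign(d[0]),abs(d[0])),len(q),q.min(0),q.max(0))
print('dial R', [ray(p,310+600/5.333,105+115/5.333,.079),ray(p,310+0,105,0.0)])
print('dial L', ray(p,163+185/5.333,105+102/5.333,.079))
# foot R corners in crop c2 (right tile px): front left (478,375), front right(700,372), back left(475,65)
for a in ((478,375),(700,373),(476,66)): print('footR',ray(p,310+(a[0]-400)/5.333,105+a[1]/5.333,.012))
E
```

```text
R [343 149   2   3   5] [343.6 149.8] [ 0.623  -0.2103  0.064 ] [ 0.6255 -0.2122  0.05  ]
R [342 153   9   8  58] [346.3448 156.5   ] [ 0.603  -0.2182  0.064 ] [ 0.6054 -0.2201  0.05  ]
L [199 146   2   3   5] [199.4 147.2] [0.6323 0.2156 0.064 ] [0.635  0.2179 0.05  ]
L [198 150   8   8  53] [201.4528 153.566 ] [0.6132 0.2094 0.064 ] [0.6157 0.2116 0.05  ]
blue [ 0.4282 -0.0443] 0.1774793008670873 182 [ 0.3904 -0.0613] [ 0.4737 -0.0288]
dial R [array([ 0.6878, -0.4385,  0.079 ]), array([ 0.7752, -0.1164,  0.    ])]
dial L [0.698  0.2189 0.079 ]
footR [ 0.5543 -0.1589  0.012 ]
footR [ 0.5551 -0.2852  0.012 ]
footR [ 0.7331 -0.1591  0.012 ]
```

```bash
python3 -m crank '[[0,[2,4,0],[0,0,-0.08]],[0,[2,4,0],[0,0,-0.08]],[0,[2,4,0],[0,0,0]],[0,[2,4,0],[0,0,0]],[0,[2,4,0],[0,0,0]],[0,[2,4,0],[0,0,0]],[0,[2,4,0],[0,0,0]],[0,[2,4,0],[0,0,0]],[0,[2,4,0],[0,0,0]],[0,[2,4,0],[0,0,0]],[0,[2,4,0],[0,0,0]],[0,[2,4,0],[0,0,0]]]' 60
```

```text
clock: 2.95
position: [0.4164, -0.1455, 0.2317]
ee_rot: [0.46, 0.536, -0.46, 0.537]
ft_force: [2.2, -1.0, -0.2]
grip_width: 1.003
```

```bash
python3 -m crank '[[0,[1,3.5,0],[0,0,0.02]],[0,[1,3.5,-2],[0,0,0]],[0,[0.8,3.5,-3],[0,0,0]],[0,[0,0,-3],[0,0,0]],[0,[0,0,-3],[0,0,0]],[0,[0,0,0],[0,0,0]],[0,[0,0,0],[0,0,0]]]'
python3 - <<'E'
from h import *
np.set_printoptions(precision=4,suppress=True)
o=telemetry.get_obs(); M=R.from_quat(o['ee_rot']).as_matrix(); print(o['position'],np.arctan2(M[1,2],M[0,2]),M[:,0])
p=shot('side','s1.png')
for n in ('spanner','spanner_grip'):
    for d in mark_of(n,p)[:2]: print(n,d['conf'],W(p,d['location']))
E
```

```text
clock: 3.53
position: [0.4423, -0.0462, 0.1244]
ee_rot: [0.455, 0.542, -0.455, 0.54]
ft_force: [0.1, -0.2, 0.4]
grip_width: 1.002
[ 0.4423 -0.0462  0.1244] -1.3978375269910714 [-0.0024  0.0008 -1.    ]
spanner 0.86 [ 0.5345 -0.0261  0.0321]
spanner_grip 0.71 [ 0.6032 -0.2198  0.0001]
spanner_grip 0.69 [ 0.4441 -0.0423  0.0372]
```

```bash
python3 -m crank '[[0,[0.1,0.5,-3],[0,0,0]],[0,[0,0,-3],[0,0,0]],[0,[0,0,-2],[0,0,0]],[0,[0,0,-1.5],[0,0,0]],[0,[0,0,-1],[0,0,0]],[0,[0,0,0],[0,0,0]],[0,[0,0,0],[0,0,0]]]' 60; python3 -m crank '[[0.5,[0,0,0],[0,0,0]],[1,[0,0,0],[0,0,0]],[1,[0,0,0],[0,0,0]],[1,[0,0,0],[0,0,0]],[1,[0,0,0],[0,0,0]],[1,[0,0,0],[0,0,0]],[1,[0,0,0],[0,0,0]],[1,[0,0,0],[0,0,0]]]' 60
```

```text
clock: 4.27
position: [0.4449, -0.0415, 0.0206]
ee_rot: [0.455, 0.541, -0.455, 0.542]
ft_force: [1.4, -1.0, 0.4]
grip_width: 1.001
clock: 4.93
position: [0.4443, -0.0413, 0.02]
ee_rot: [0.455, 0.541, -0.455, 0.541]
ft_force: [-1.8, -1.1, 6.6]
grip_width: 0.151
```

```bash
python3 -m crank '[[1,[0,0,0],[0,0,0]],[1,[0,0,1],[0,0,0]],[1,[0,0,2],[0,0,0]],[1,[0,0,2.5],[0,0,0]],[1,[0,0,2.5],[0,0,0]],[1,[0,0,1],[0,0,0]],[1,[0,0,0],[0,0,0]]]' 110; python3 -m crank '[[1,[0.8,-2,0],[0,0,-0.065]],[1,[1,-2.1,0],[0,0,-0.08]],[1,[1,-2.2,0],[0,0,-0.08]],[1,[1,-2.2,0],[0,0,-0.08]],[1,[1,-2.2,0],[0,0,-0.08]],[1,[1,-2.2,0],[0,0,-0.08]],[1,[1,-2.1,0],[0,0,0]],[1,[0,0,0],[0,0,0]],[1,[0,0,0],[0,0,0]],[1,[0,0,0],[0,0,0]]]'
cat > m.py <<'E'
from h import *
import sys
np.set_printoptions(precision=4,suppress=True)
o=telemetry.get_obs(); M=R.from_quat(o['ee_rot']).as_matrix(); print(o['clock'],o['position'],'yaw',np.arctan2(M[1,2],M[0,2])+np.pi/2,M[:,0],o['ft_force'],o['torque'])
for c in ('top','side'):
    p=shot(c,c+sys.argv[1]+'.png')
    for n in ('spanner','spanner_grip','valve_right_hex'):
        for d in mark_of(n,p)[:2]:
            w=W(p,d['location']);print(c,n,round(d['conf'],2),w,pix(p,w).round(1))
E
python3 m.py 2
```

```text
clock: 5.52
position: [0.4455, -0.0415, 0.1119]
ee_rot: [0.456, 0.54, -0.454, 0.543]
ft_force: [0.2, 0.4, -1.8]
grip_width: 0.141
clock: 6.35
position: [0.5113, -0.1903, 0.1082]
ee_rot: [-0.567, -0.423, 0.568, -0.421]
ft_force: [-0.0, -0.1, -2.9]
grip_width: 0.138
6.35 [ 0.5113 -0.1903  0.1082] yaw -0.2914417820127324 [-0.0021  0.0013 -1.    ] [-0.0111 -0.1104 -2.8655] [0.0399 0.0824 0.0123]
top spanner_grip 0.53 [ 0.6907  0.0311 -0.0064] [262.4 132.6]
top valve_right_hex 0.57 [ 0.6011 -0.2176  0.0618] [346.  157.3]
top valve_right_hex 0.46 [ 0.6163  0.2091 -0.0019] [204.9 156.3]
side spanner 0.86 [ 0.601  -0.22    0.1189] [239.5 135.2]
side spanner 0.47 [0.614  0.2079 0.0009] [194.9 284.2]
side spanner_grip 0.56 [ 0.5125 -0.1871  0.1307] [266.8 143.9]
side spanner_grip 0.41 [ 0.6138  0.2101 -0.0007] [194.8 285.3]
side valve_right_hex 0.93 [ 0.6075 -0.2223  0.0644] [239. 148.]
```

```bash
python3 - <<'E'
from h import *
t=cv2.imread('pics/top2.png');s=cv2.imread('pics/side2.png')
g=np.hstack([cv2.resize(t[125:190,315:380],(400,400),interpolation=cv2.INTER_CUBIC),cv2.resize(s[105:180,205:280],(400,400),interpolation=cv2.INTER_CUBIC)])
cv2.imwrite('pics/c3.png',g)
E
```

```text
(no output)
```

View pics/c3.png

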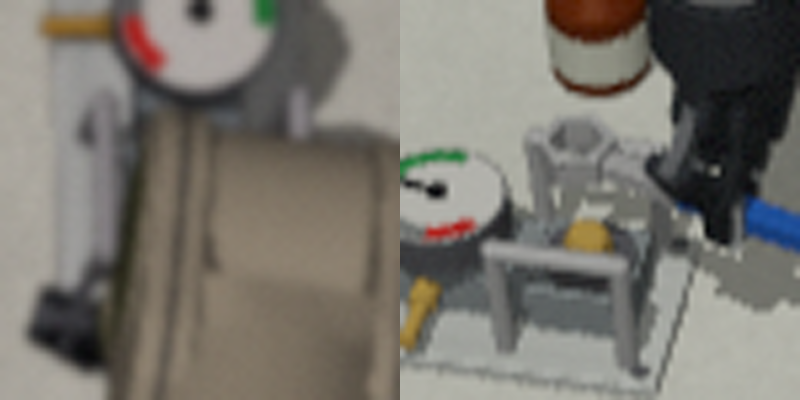

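Side view: the ring hangs above the hexagon, with the hole centre near px (239.1,131.2) and the hex near (240.0,148.5). The top view is blocked by the arm.

```bash
python3 - <<'E'
from h import *
np.set_printoptions(precision=4,suppress=True)
p=shot('side')
print('cam',p['cam_to_world'][:3,3])
for u,v in ((238.8,131.2),(239.3,131.2),(239.1,130.4),(239.1,132)): print('hole top',ray(p,u,v,.136))
f=p['frame'];hsv=cv2.cvtColor(f,cv2.COLOR_RGB2HSV)
m=(hsv[...,0]>10)&(hsv[...,0]<30)&(hsv[...,1]>120)&(hsv[...,2]>70); m[:,:228]=0;m[:,252:]=0;m[:138]=0;m[:, :]&=True;m[160:]=0
v,u=np.nonzero(m);print('brass',u.mean(),v.mean(),u.min(),u.max(),v.min(),v.max(),[ (r,(u[v==r]).min(),(u[v==r]).max()) for r in np.unique(v)])
for z in (.066,.060,.055): print(ray(p,u.mean(),v.mean(),z))
for x in (.603,.605,.607): print(x,pix(p,[x,-.22,.066]),pix(p,[x,-.22,.049]),pix(p,[x,-.22,.136]))
g=hsv[120:142,228:252]; 
E
```

```text
cam [0.3032 0.6546 0.9481]
hole top [ 0.601  -0.2176  0.136 ]
hole top [ 0.5996 -0.2179  0.136 ]
hole top [ 0.601 -0.221  0.136]
hole top [ 0.5993 -0.2145  0.136 ]
brass 240.05555555555554 149.05555555555554 236 244 147 151 [(np.int64(147), np.int64(237), np.int64(242)), (np.int64(148), np.int64(237), np.int64(243)), (np.int64(149), np.int64(236), np.int64(243)), (np.int64(150), np.int64(236), np.int64(244)), (np.int64(151), np.int64(239), np.int64(244))]
[ 0.6029 -0.2171  0.066 ]
[ 0.6049 -0.223   0.06  ]
[ 0.6066 -0.228   0.055 ]
0.603 [240.2599 148.3821] [240.7    152.4789] [238.345  130.5524]
0.605 [239.6123 148.2932] [240.059  152.3901] [237.6681 130.4635]
0.607 [238.9649 148.2044] [239.4184 152.3013] [236.9915 130.3748]
```

```bash
python3 -m crank '[[1,[0.2,-0.1,-1.5],[0,0,0]],[1,[0,0,-2],[0,0,0]],[1,[0,0,-1.2],[0,0,0]],[1,[0,0,-0.3],[0,0,0]],[1,[0,0,0],[0,0,0]],[1,[0,0,0],[0,0,0]]]' 110;  python3 -m crank '[[1,[0,0,-0.2],[0,0,0]],[1,[0,0,-0.2],[0,0,0]],[1,[0,0,-0.2],[0,0,0]],[1,[0,0,-0.1],[0,0,0]],[1,[0,0,0],[0,0,0]],[1,[0,0,0],[0,0,0]]]'; python3 m.py 3
```

```text
clock: 7.3
position: [0.5144, -0.1923, 0.0602]
ee_rot: [0.568, 0.422, -0.567, 0.422]
ft_force: [0.4, 0.1, -1.5]
grip_width: 0.139
clock: 7.8
position: [0.514, -0.1924, 0.0526]
ee_rot: [-0.567, -0.422, 0.568, -0.422]
ft_force: [0.4, -0.7, -1.0]
grip_width: 0.141
7.8 [ 0.514  -0.1924  0.0526] yaw -0.2922782537128574 [-0.0001 -0.0001 -1.    ] [ 0.3789 -0.6575 -1.0395] [ 0.0114  0.0702 -0.0175]
top valve_right_hex 0.58 [ 0.603  -0.2194  0.0657] [346.8 156.4]
side spanner 0.62 [ 0.6028 -0.2224  0.0653] [240.5 148. ]
side spanner 0.6 [0.317  0.2913 0.0042] [306.9 338.8]
side spanner_grip 0.57 [ 0.5104 -0.1918  0.0707] [268.5 158.1]
side valve_right_hex 0.69 [ 0.6021 -0.2224  0.0698] [240.7 146.9]
```

```bash
python3 -m crank '[[1,[0,0,-0.15],[0,0,0]],[1,[0,0,-0.15],[0,0,0]],[1,[0,0,0],[0,0,0]]]';  python3 -m crank '[[1,[0,0,-0.15],[0,0,0]],[1,[0,0,-0.15],[0,0,0]],[1,[0,0,0],[0,0,0]]]';  python3 -m crank '[[1,[0,0,-0.15],[0,0,0]],[1,[0,0,-0.15],[0,0,0]],[1,[0,0,0],[0,0,0]]]'
```

```text
clock: 8.45
position: [0.514, -0.1926, 0.0495]
ee_rot: [-0.567, -0.422, 0.568, -0.422]
ft_force: [-1.7, -1.9, -2.7]
grip_width: 0.143
clock: 8.7
position: [0.5137, -0.1925, 0.0461]
ee_rot: [-0.567, -0.422, 0.568, -0.422]
ft_force: [-2.0, -2.4, -1.3]
grip_width: 0.135
clock: 8.95
position: [0.5138, -0.1924, 0.0432]
ee_rot: [-0.567, -0.422, 0.568, -0.422]
ft_force: [-2.8, -1.6, -1.0]
grip_width: 0.138
```

```bash
python3 -m crank '[[1,[-0.05,0,-0.15],[0,0,0]],[1,[0,0,-0.15],[0,0,0]],[1,[0,0,0],[0,0,0]]]';  python3 -m crank '[[1,[0,0,-0.1],[0,0,0]],[1,[0,0,-0.1],[0,0,0]],[1,[0,0,0],[0,0,0]],[1,[0,0,0],[0,0,0]]]'; python3 -c "
from h import *
o=telemetry.get_obs();print(o['position'],o['ft_force'],o['torque'])"
```

```text
clock: 9.2
position: [0.5136, -0.1923, 0.0404]
ee_rot: [-0.567, -0.422, 0.567, -0.422]
ft_force: [-1.2, -2.2, -0.9]
grip_width: 0.137
clock: 9.53
position: [0.5136, -0.1923, 0.0387]
ee_rot: [-0.567, -0.422, 0.567, -0.422]
ft_force: [-3.9, -1.7, 0.8]
grip_width: 0.137
[ 0.51361377 -0.19233161  0.03873334] [-3.85447034 -1.73313392  0.78564284] [-0.43200001  0.46304115 -0.23659092]
```

```bash
python3 -m crank '[[1,[-0.11,-0.46,0],[0,0,0.05]],[1,[-0.11,-0.46,0],[0,0,0.05]],[1,[-0.07,-0.47,0],[0,0,0.05]],[1,[-0.06,-0.47,0],[0,0,0.05]],[1,[-0.03,-0.47,0],[0,0,0.05]],[1,[-0.01,-0.47,0],[0,0,0.05]],[1,[0,0,0],[0,0,0]]]'; python3 m.py 4
```

```text
clock: 10.12
position: [0.5089, -0.2213, 0.0385]
ee_rot: [0.497, 0.503, -0.498, 0.502]
ft_force: [-6.0, -1.7, 3.2]
grip_width: 0.137
10.1167 [ 0.5089 -0.2213  0.0385] yaw 0.009665733420136435 [-0.0012 -0.0001 -1.    ] [-6.0182 -1.7228  3.1946] [-0.4665  0.999  -0.2283]
top spanner 0.46 [ 0.6049 -0.2161  0.0491] [344.9 156.7]
top spanner_grip 0.57 [0.6976 0.2161 0.0455] [200.4 126.8]
top valve_right_hex 0.88 [ 0.6009 -0.2197  0.0623] [346.8 157.3]
side spanner_grip 0.53 [ 0.5116 -0.2188  0.0578] [270.1 154.8]
side valve_right_hex 0.82 [ 0.6038 -0.2212  0.0664] [240.1 148. ]
```

```bash
python3 -m crank '[[1,[-0.04,-0.47,0],[0,0,0.05]],[1,[0.02,-0.47,0],[0,0,0.05]],[1,[0.07,-0.47,0],[0,0,0.05]],[1,[0.08,-0.47,0],[0,0,0.05]],[1,[0.11,-0.46,0],[0,0,0.05]],[1,[0.13,-0.46,0],[0,0,0.05]],[1,[0,0,0],[0,0,0]]]'; python3 -m crank '[[1,[0.16,-0.45,0],[0,0,0.05]],[1,[0.18,-0.44,0],[0,0,0.05]],[1,[0.2,-0.43,0],[0,0,0.05]],[1,[0.22,-0.42,0],[0,0,0.05]],[1,[0.24,-0.41,0],[0,0,0.05]],[1,[0.26,-0.4,0],[0,0,0.05]],[1,[0.22,-0.31,0],[0,0,0.04]],[1,[0,0,0],[0,0,0]],[1,[0,0,0],[0,0,0]]]'; python3 m.py 5
```

```text
clock: 11.1
position: [0.5134, -0.2493, 0.0387]
ee_rot: [0.417, 0.571, -0.417, 0.571]
ft_force: [-3.5, -2.5, 2.4]
grip_width: 0.139
clock: 11.85
position: [0.5279, -0.2776, 0.0387]
ee_rot: [0.315, 0.633, -0.316, 0.633]
ft_force: [-4.7, -5.5, 2.0]
grip_width: 0.141
11.85 [ 0.5279 -0.2776  0.0387] yaw 0.6449129629792549 [-0.0002 -0.0008 -1.    ] [-4.7079 -5.4777  1.968 ] [-0.8667  0.8133 -0.1487]
top spanner 0.56 [ 0.6048 -0.2181  0.05  ] [345.7 156.7]
top spanner_grip 0.67 [ 0.5293 -0.2766  0.0552] [366.  181.7]
top spanner_grip 0.5 [ 0.3308 -0.2699  0.0014] [361.5 248.9]
top valve_right_hex 0.57 [ 0.6037 -0.2218  0.0627] [347.5 156.3]
top valve_right_hex 0.22 [ 0.3464 -0.1664 -0.0028] [327.2 243.8]
side spanner 0.7 [ 0.6012 -0.2202  0.0511] [241.3 152. ]
side spanner_grip 0.68 [ 0.528  -0.2748  0.057 ] [268.8 141.4]
side valve_right_hex 0.73 [ 0.6024 -0.2216  0.0676] [240.6 147.6]
```

```bash
python3 -m crank '[[1,[-0.22,0.3,0],[0,0,-0.039]],[1,[-0.22,0.3,0],[0,0,-0.039]],[1,[-0.22,0.3,0],[0,0,-0.039]],[1,[-0.22,0.3,0],[0,0,-0.039]],[1,[0,0,0],[0,0,0]],[1,[0,0,0],[0,0,0]]]'; python3 -m crank '[[1,[0,0,0.1],[0,0,0]],[1,[0,0,0.15],[0,0,0]],[1,[0,0,0.2],[0,0,0]],[1,[0,0,0.2],[0,0,0]],[1,[0,0,0],[0,0,0]]]'; python3 m.py 6
```

```text
clock: 12.75
position: [0.5201, -0.2646, 0.039]
ee_rot: [0.363, 0.606, -0.363, 0.607]
ft_force: [0.4, -2.5, -0.5]
grip_width: 0.14
clock: 13.17
position: [0.5196, -0.2648, 0.0455]
ee_rot: [0.363, 0.607, -0.363, 0.607]
ft_force: [1.6, -0.9, -2.2]
grip_width: 0.139
13.1667 [ 0.5196 -0.2648  0.0455] yaw 0.4921520348250512 [ 0.0003  0.     -1.    ] [ 1.6289 -0.8737 -2.1796] [-0.3075 -0.2118 -0.1612]
top spanner 0.72 [ 0.6021 -0.2156  0.0532] [345.  157.4]
top spanner_grip 0.65 [ 0.5204 -0.2629  0.0636] [361.9 184.4]
top valve_right_hex 0.96 [ 0.6012 -0.2176  0.0639] [346.1 157.1]
side spanner 0.7 [ 0.6028 -0.222   0.0572] [240.7 150.1]
side spanner 0.7 [0.3167 0.288  0.0032] [307.3 337.6]
side spanner_grip 0.81 [ 0.5207 -0.2632  0.0624] [270.3 143. ]
side valve_right_hex 0.75 [0.6151 0.2096 0.0688] [189.6 271.3]
side valve_right_hex 0.58 [ 0.6044 -0.2158  0.0663] [239.5 149.2]
```

```bash
python3 -m crank '[[1,[0,0,0.4],[0,0,0]],[1,[0,0,0.6],[0,0,0]],[1,[0,0,0.8],[0,0,0]],[1,[0,0,0.5],[0,0,0]],[1,[0,0,0],[0,0,0]]]'; python3 m.py 7;python3 - <<'E'
from h import *
t=cv2.imread('pics/top7.png');s=cv2.imread('pics/side7.png')
g=np.hstack([cv2.resize(t[130:195,315:380],(400,400),interpolation=cv2.INTER_CUBIC),cv2.resize(s[120:180,215:275],(400,400),interpolation=cv2.INTER_CUBIC)])
cv2.imwrite('pics/c4.png',g)
E
```

```text
clock: 13.98
position: [0.52, -0.2651, 0.0698]
ee_rot: [0.363, 0.606, -0.363, 0.607]
ft_force: [0.2, -0.6, -0.6]
grip_width: 0.14
13.9833 [ 0.52   -0.2651  0.0698] yaw 0.49194922502771066 [ 0.0015 -0.001  -1.    ] [ 0.1998 -0.6057 -0.5582] [-0.0887  0.0383  0.0436]
top spanner_grip 0.73 [ 0.5221 -0.2594  0.0876] [362.1 182.9]
top valve_right_hex 0.75 [ 0.6894 -0.2181  0.0456] [345.2 128.9]
top valve_right_hex 0.64 [ 0.6043 -0.221   0.0641] [347.3 156.1]
side spanner 0.68 [ 0.6024 -0.219   0.0796] [240.  145.3]
side spanner_grip 0.61 [ 0.5186 -0.2647  0.0893] [270.8 136.1]
side valve_right_hex 0.79 [ 0.6019 -0.2199  0.067 ] [240.6 148.2]
```

View pics/c4.png

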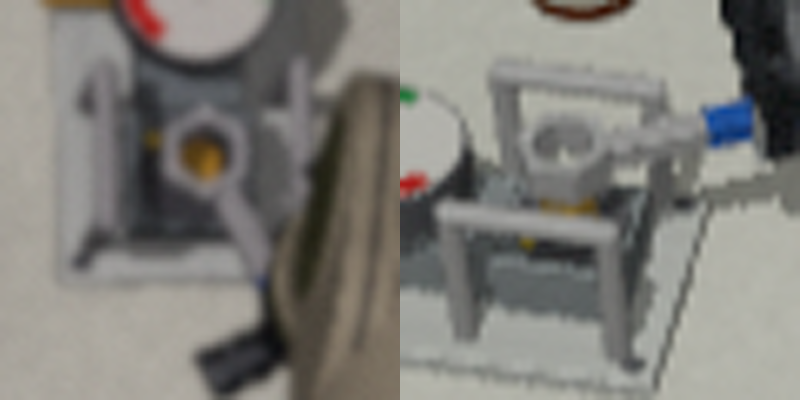

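The ring is lifted off the hex, and the pointer dot has moved to about 0.9–1.0 rad, so the first stroke worked. Next I swing back.

```bash
python3 -m crank '[[1,[-0.4,0.94,0],[0,0,-0.105]],[1,[-0.32,0.94,0],[0,0,-0.105]],[1,[-0.23,0.97,0],[0,0,-0.105]],[1,[-0.12,0.99,0],[0,0,-0.105]],[1,[-0.02,0.99,0],[0,0,-0.105]],[1,[0.08,0.99,0],[0,0,-0.105]],[1,[0.19,0.98,0],[0,0,-0.105]],[1,[0.28,0.94,0],[0,0,-0.105]],[1,[0.38,0.92,0],[0,0,-0.105]],[1,[0.48,0.87,0],[0,0,-0.105]],[1,[0.13,0.2,0],[0,0,-0.022]],[1,[0,0,0],[0,0,0]]]';python3 -m crank '[[1,[0,0,0],[0,0,0]],[1,[0,0,0],[0,0,0]]]'; python3 m.py 8
```

```text
clock: 15.38
position: [0.5243, -0.1664, 0.0681]
ee_rot: [0.622, 0.336, -0.622, 0.336]
ft_force: [0.0, 0.1, -1.8]
grip_width: 0.138
clock: 15.55
position: [0.5236, -0.1681, 0.068]
ee_rot: [-0.622, -0.336, 0.622, -0.336]
ft_force: [0.2, -0.3, -1.6]
grip_width: 0.137
15.55 [ 0.5236 -0.1681  0.068 ] yaw -0.5794289369414964 [-0.0004 -0.0002 -1.    ] [ 0.1724 -0.286  -1.5655] [0.039  0.0882 0.0124]
top valve_right_hex 0.69 [ 0.6035 -0.216   0.0601] [345.4 156.6]
top valve_right_hex 0.26 [ 0.3293 -0.2687 -0.0023] [360.9 249.4]
side spanner 0.67 [ 0.6022 -0.2212  0.0789] [240.3 145. ]
side spanner 0.4 [ 0.6016 -0.2195  0.0671] [240.7 148.3]
side spanner_grip 0.8 [ 0.5218 -0.1679  0.0883] [262.6 159.1]
side spanner_grip 0.36 [ 0.6927 -0.2199  0.0488] [212.2 148.6]
side valve_right_hex 0.77 [ 0.6024 -0.2203  0.0678] [240.4 147.9]
side valve_right_hex 0.45 [0.318  0.2854 0.0046] [306.9 336.1]
```

```bash
python3 -m crank '[[1,[0.08,0,-0.6],[0,0,0]],[1,[0,0,-0.5],[0,0,0]],[1,[0,0,-0.3],[0,0,0]],[1,[0,0,-0.2],[0,0,0]],[1,[0,0,-0.15],[0,0,0]],[1,[0,0,0],[0,0,0]]]';  python3 -m crank '[[1,[0,0,-0.15],[0,0,0]],[1,[0,0,-0.15],[0,0,0]],[1,[0,0,-0.15],[0,0,0]],[1,[0,0,0],[0,0,0]]]';  python3 -m crank '[[1,[0,0,-0.15],[0,0,0]],[1,[0,0,-0.15],[0,0,0]],[1,[0,0,0],[0,0,0]]]'
```

```text
clock: 16.45
position: [0.5244, -0.1676, 0.0502]
ee_rot: [-0.622, -0.336, 0.622, -0.336]
ft_force: [-0.8, -0.2, -1.6]
grip_width: 0.137
clock: 16.78
position: [0.5246, -0.1677, 0.0459]
ee_rot: [-0.622, -0.336, 0.622, -0.336]
ft_force: [-0.2, -0.6, -1.6]
grip_width: 0.136
clock: 17.03
position: [0.5246, -0.1677, 0.0429]
ee_rot: [-0.622, -0.336, 0.622, -0.336]
ft_force: [1.1, -1.5, -2.7]
grip_width: 0.14
```

```bash
python3 -m crank '[[1,[0,0,-0.15],[0,0,0]],[1,[0,0,-0.15],[0,0,0]],[1,[0,0,-0.1],[0,0,0]],[1,[0,0,0],[0,0,0]]]'; python3 -m crank '[[1,[-0.43,-0.73,0],[0,0,0.09]],[1,[0,0,0],[0,0,0]],[1,[-0.37,-0.77,0],[0,0,0.09]],[1,[0,0,0],[0,0,0]],[1,[-0.3,-0.8,0],[0,0,0.09]],[1,[0,0,0],[0,0,0]]]';python3 -m crank '[[1,[-0.22,-0.82,0],[0,0,0.09]],[1,[0,0,0],[0,0,0]],[1,[-0.15,-0.84,0],[0,0,0.09]],[1,[0,0,0],[0,0,0]],[1,[-0.07,-0.85,0],[0,0,0.09]],[1,[0,0,0],[0,0,0]]]'
```

```text
clock: 17.37
position: [0.5246, -0.1677, 0.039]
ee_rot: [-0.622, -0.336, 0.622, -0.336]
ft_force: [-0.7, -0.6, -0.1]
grip_width: 0.139
clock: 17.87
position: [0.5135, -0.1915, 0.0391]
ee_rot: [-0.571, -0.417, 0.571, -0.417]
ft_force: [-0.5, 0.2, -0.7]
grip_width: 0.135
clock: 18.37
position: [0.509, -0.2164, 0.039]
ee_rot: [-0.51, -0.489, 0.511, -0.489]
ft_force: [-3.6, -1.9, -0.1]
grip_width: 0.136
```

```bash
python3 -m crank '[[1,[0,-0.85,0],[0,0,0.09]],[1,[0,0,0],[0,0,0]],[1,[0.08,-0.85,0],[0,0,0.09]],[1,[0,0,0],[0,0,0]],[1,[0.16,-0.84,0],[0,0,0.09]],[1,[0,0,0],[0,0,0]]]';python3 -m crank '[[1,[0.23,-0.82,0],[0,0,0.09]],[1,[0,0,0],[0,0,0]],[1,[0.3,-0.8,0],[0,0,0.09]],[1,[0,0,0],[0,0,0]]]';python3 -m crank '[[1,[0.19,-0.39,0],[0,0,0.045]],[1,[0,0,0],[0,0,0]],[1,[0.19,-0.38,0],[0,0,0.045]],[1,[0,0,0],[0,0,0]]]'; python3 m.py 9
```

```text
clock: 18.87
position: [0.5113, -0.2418, 0.039]
ee_rot: [0.44, 0.554, -0.441, 0.553]
ft_force: [-5.4, -3.3, 0.9]
grip_width: 0.136
clock: 19.2
position: [0.5166, -0.2582, 0.039]
ee_rot: [0.388, 0.591, -0.389, 0.591]
ft_force: [-4.9, -3.8, 1.3]
grip_width: 0.138
clock: 19.53
position: [0.5201, -0.2654, 0.0389]
ee_rot: [0.362, 0.608, -0.363, 0.607]
ft_force: [-6.0, -4.7, 1.7]
grip_width: 0.14
19.5333 [ 0.5201 -0.2654  0.0389] yaw 0.4945171583054877 [-0.0017 -0.0006 -1.    ] [-6.0388 -4.6509  1.7312] [-0.9937  1.1477 -0.2606]
top spanner 0.67 [ 0.6037 -0.2143  0.0474] [344.3 157.2]
top spanner_grip 0.41 [ 0.7647 -0.0477 -0.0001] [287.8 108.5]
top spanner_grip 0.33 [ 0.6919 -0.2207  0.043 ] [345.9 128.3]
top valve_right_hex 0.77 [ 0.6007 -0.22    0.0648] [347.  157.2]
top valve_right_hex 0.45 [ 0.6909  0.0327 -0.002 ] [261.9 132.3]
side spanner 0.69 [ 0.6676  0.4385 -0.0003] [138.5 372.5]
side spanner_grip 0.67 [ 0.6021 -0.2234  0.0538] [241.2 150.6]
side spanner_grip 0.55 [ 0.5212 -0.2633  0.0592] [270.1 143.8]
side valve_right_hex 0.87 [ 0.6005 -0.2227  0.0678] [241.3 147.4]
```

```bash
python3 -m crank '[[1,[0.21,-0.37,0],[0,0,0.045]],[1,[0,0,0],[0,0,0]]]';python3 -m crank '[[1,[0.23,-0.36,0],[0,0,0.045]],[1,[0,0,0],[0,0,0]]]'; python3 -c "
from h import *
o=telemetry.get_obs();print(o['position'],o['ft_force'],o['torque']); M=R.from_quat(o['ee_rot']).as_matrix(); print(np.arctan2(M[1,2],M[0,2])+np.pi/2)"
```

```text
clock: 20.1
position: [0.5223, -0.2692, 0.039]
ee_rot: [0.348, 0.615, -0.349, 0.615]
ft_force: [-6.3, -4.7, 1.7]
grip_width: 0.139
clock: 20.27
position: [0.5245, -0.2729, 0.039]
ee_rot: [0.334, 0.623, -0.335, 0.622]
ft_force: [-6.0, -5.3, 1.6]
grip_width: 0.139
[ 0.52453671 -0.27288532  0.03897704] [-6.01492176 -5.27827209  1.64819449] [-1.05996204  1.13512407 -0.22862796]
0.5844995725120227
```

```bash
python3 - <<'E'
from h import *
p=shot('top');q=shot('side');t=p['frame'][:,:,::-1];s=q['frame'][:,:,::-1]
g=np.hstack([cv2.resize(t[130:195,315:380],(400,400),interpolation=cv2.INTER_CUBIC),cv2.resize(s[120:180,215:275],(400,400),interpolation=cv2.INTER_CUBIC)])
cv2.imwrite('pics/c5.png',g)
hsv=cv2.cvtColor(p['frame'],cv2.COLOR_RGB2HSV)
m=(hsv[...,0]>10)&(hsv[...,0]<32)&(hsv[...,1]>110)&(hsv[...,2]>60);m[:140]=0;m[172:]=0;m[:,:330]=0;m[:,362:]=0
n,l,st,ce=cv2.connectedComponentsWithStats(m.astype(np.uint8))
for i in range(1,n): w=ray(p,*ce[i],.05);print(st[i],ce[i],w,np.arctan2(w[1]+.2198,w[0]-.6037))
E
```

```text
[343 153   8   7  47] [346.57446809 156.17021277] [ 0.60638791 -0.22083967  0.05      ] -0.36907034822836987
[338 159   2   2   4] [338.5 159.5] [ 0.59649025 -0.19681099  0.05      ] 1.8746988647462557
```

View pics/c5.png

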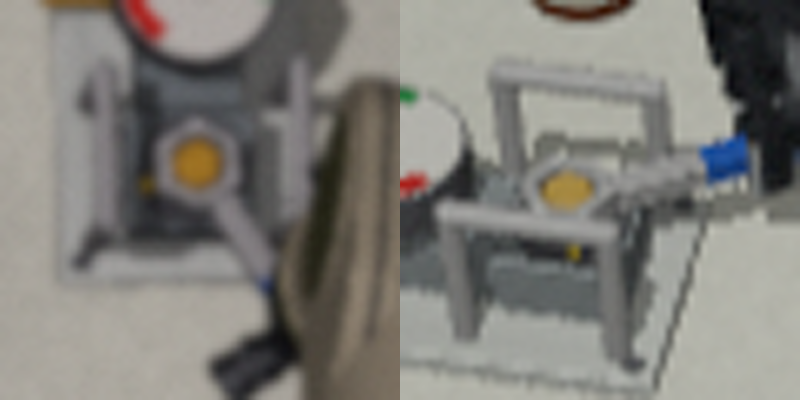

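The hex sits inside the seated ring, and the dot is at about 1.87 rad (top px 338.5,159.5). That is close to the stop, so I push on until the force rises.

```bash
cat > st.py <<'E'
from h import *
np.set_printoptions(precision=3,suppress=True)
o=telemetry.get_obs(); M=R.from_quat(o['ee_rot']).as_matrix(); print(o['position'],o['ft_force'],o['torque'],np.arctan2(M[1,2],M[0,2])+np.pi/2)
E
python3 -m crank '[[1,[0.24,-0.35,0],[0,0,0.045]],[1,[0,0,0],[0,0,0]],[1,[0,0,0],[0,0,0]]]'; python3 st.py
```

```text
clock: 20.62
position: [0.5267, -0.276, 0.0389]
ee_rot: [0.321, 0.63, -0.322, 0.629]
ft_force: [-6.5, -4.3, 1.1]
grip_width: 0.138
[ 0.527 -0.276  0.039] [-6.519 -4.334  1.139] [-0.888  1.27  -0.278] 0.6271883128014953
```

```bash
cat > dot.py <<'E'
from h import *
p=shot('top')
hsv=cv2.cvtColor(p['frame'],cv2.COLOR_RGB2HSV)
m=(hsv[...,0]>10)&(hsv[...,0]<32)&(hsv[...,1]>110)&(hsv[...,2]>60);m[:140]=0;m[172:]=0;m[:,:330]=0;m[:,362:]=0
n,l,st,ce=cv2.connectedComponentsWithStats(m.astype(np.uint8))
for i in range(1,n): w=ray(p,*ce[i],.05);print(st[i],ce[i],w,np.arctan2(w[1]+.2198,w[0]-.6037))
v,u=np.mgrid[155:166,333:343]; s=(hsv[155:166,333:343,1].astype(float)-70).clip(0)*((hsv[155:166,333:343,0]>8)&(hsv[155:166,333:343,0]<35)); a,b=(u*s).sum()/s.sum(),(v*s).sum()/s.sum(); w=ray(p,a,b,.05); print('soft',a,b,w,np.arctan2(w[1]+.2198,w[0]-.6037))
E
python3 dot.py; python3 -m crank '[[1,[0.26,-0.34,0],[0,0,0.045]],[1,[0,0,0],[0,0,0]],[1,[0,0,0],[0,0,0]]]'; python3 st.py; python3 dot.py
```

```text
[343 153   8   7  46] [346.63043478 156.10869565] [ 0.60657174 -0.22100742  0.05      ] -0.39801041843452484
[338 159   2   2   4] [338.5 159.5] [ 0.59649025 -0.19681099  0.05      ] 1.8746988647462557
soft 338.47164179104476 159.70149253731344 [ 0.59588689 -0.19672137  0.05      ] 1.8972280808174025
clock: 20.92
position: [0.5292, -0.2793, 0.0389]
ee_rot: [0.307, 0.638, -0.308, 0.636]
ft_force: [-7.6, -3.6, 1.1]
grip_width: 0.136
[ 0.529 -0.279  0.039] [-7.62  -3.638  1.143] [-0.811  1.45  -0.359] 0.6721466245041635
[343 153   8   7  46] [346.63043478 156.10869565] [ 0.60657174 -0.22100742  0.05      ] -0.39801041843452484
[338 159   2   2   4] [338.5 159.5] [ 0.59649025 -0.19681099  0.05      ] 1.8746988647462557
soft 338.5242718446602 159.72491909385113 [ 0.5958162  -0.19687672  0.05      ] 1.9020453816631313
```

```bash
sed -e "s/^p=shot('top')/p=shot('top');import sys\nif len(sys.argv)>1: p['frame']=cv2.imread(sys.argv[1])[:,:,::-1].copy()/" dot.py > dot2.py; python3 dot2.py pics/top9.png; python3 - <<'E'
from h import *
np.set_printoptions(precision=4,suppress=True)
p=shot('top','top10.png');f=p['frame']; g=p['frame'].astype(int)
hsv=cv2.cvtColor(f,cv2.COLOR_RGB2HSV)
m=(hsv[...,0]>100)&(hsv[...,0]<130)&(hsv[...,1]>100);m[:160]=0;m[190:]=0;m[:,345:]&=True;m[:,:345]=0;m[:,375:]=0
v,u=np.nonzero(m);print('blue',u.mean() if len(u) else 0,v.mean() if len(v) else 0,len(u))
c=cv2.resize(f[130:195,315:380],(600,600),interpolation=cv2.INTER_CUBIC)[:,:,::-1];cv2.imwrite('pics/c6.png',c)
for th in (.50,.55,.6,.65,.7): print(th,(pix(p,[.6037-.07*np.cos(th),-.2198-.07*np.sin(th),.063])-[315,130])*600/65, (pix(p,[.6037,-.2198,.067])-[315,130])*600/65)
E
```

```text
[343 153   8   7  46] [346.63043478 156.10869565] [ 0.60657174 -0.22100742  0.05      ] -0.39801041843452484
[338 158   2   3   4] [338.25 159.  ] [ 0.59799075 -0.19608374  0.05      ] 1.8070328552098032
soft 338.299711815562 158.87608069164264 [ 0.59836156 -0.19623452  0.05      ] 1.7935726322372039
blue 360.2857142857143 175.0 7
0.5 [401.6718 434.1355] [295.6222 240.9063]
0.55 [411.1566 428.6289] [295.6222 240.9063]
0.6 [420.3467 422.6574] [295.6222 240.9063]
0.65 [429.2188 416.2362] [295.6222 240.9063]
0.7 [437.7506 409.3816] [295.6222 240.9063]
```

View pics/c6.png

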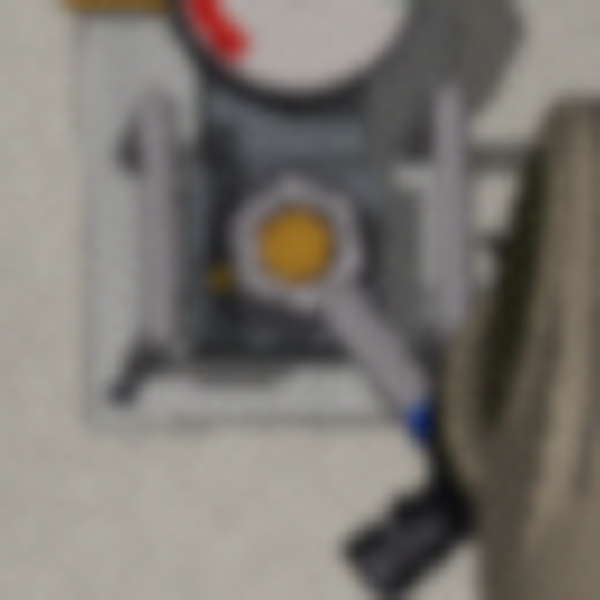

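```bash
python3 -m crank '[[1,[0.2,-0.22,0],[0,0,0.03]],[1,[0,0,0],[0,0,0]],[1,[0,0,0],[0,0,0]],[1,[0,0,0],[0,0,0]]]'; python3 st.py; python3 dot.py
```

```text
clock: 21.4
position: [0.5308, -0.2813, 0.0388]
ee_rot: [0.297, 0.642, -0.298, 0.64]
ft_force: [-9.7, -4.1, 2.7]
grip_width: 0.14
[ 0.531 -0.281  0.039] [-9.727 -4.137  2.672] [-0.667  1.725 -0.463] 0.7017813169972619
[343 153   8   8  48] [346.58333333 156.25      ] [ 0.60614865 -0.22086348  0.05      ] -0.4097338245025671
[338 159   2   2   4] [338.5 159.5] [ 0.59649025 -0.19681099  0.05      ] 1.8746988647462557
soft 338.51376146788994 159.69418960244647 [ 0.59590836 -0.19684641  0.05      ] 1.8980435209090665
```

The dot stays at about 1.90 while the resisting torque climbs (-0.13, -0.31, -0.54, -0.76 N m), so the valve is at its hard stop. Next I ease back to mid-play and lift.

```bash
python3 -m crank '[[1,[-0.22,0.32,0],[0,0,-0.04]],[1,[-0.22,0.32,0],[0,0,-0.04]],[1,[-0.22,0.32,0],[0,0,-0.04]],[1,[-0.21,0.32,0],[0,0,-0.04]],[1,[-0.21,0.32,0],[0,0,-0.04]],[1,[-0.21,0.32,0],[0,0,-0.04]],[1,[0,0,0],[0,0,0]],[1,[0,0,0],[0,0,0]]]'; python3 st.py;python3 -m crank '[[1,[0,0,0.1],[0,0,0]],[1,[0,0,0.1],[0,0,0]],[1,[0,0,0.15],[0,0,0]],[1,[0,0,0.15],[0,0,0]],[1,[0,0,0],[0,0,0]]]'; python3 st.py; python3 dot.py
```

```text
clock: 22.12
position: [0.5187, -0.2626, 0.0391]
ee_rot: [0.372, 0.601, -0.373, 0.601]
ft_force: [-5.5, -5.4, 0.0]
grip_width: 0.14
[ 0.519 -0.263  0.039] [-5.467 -5.376  0.029] [-1.184  0.842 -0.3  ] 0.4619872115588395
clock: 22.53
position: [0.5186, -0.2619, 0.0428]
ee_rot: [0.372, 0.602, -0.372, 0.601]
ft_force: [3.2, -6.2, -15.3]
grip_width: 0.14
[ 0.519 -0.262  0.043] [  3.232  -6.17  -15.253] [-1.686  0.089 -0.618] 0.46245153508926995
[343 153   8   7  45] [346.55555556 156.06666667] [ 0.60669849 -0.2207868   0.05      ] -0.3179349494990314
[338 157   1   3   3] [338. 158.] [ 0.60098992 -0.19537012  0.05      ] 1.6812775544816314
soft 338.16014234875445 158.08896797153025 [ 0.60072168 -0.19584245  0.05      ] 1.6944782745452265
```

The valve followed the ring back to about 1.69 and the ring sticks. I over-torqued it, so it wedged. I'll lower it, look at the load, and unload the radial force.

```bash
python3 -m crank '[[1,[0,0,-0.2],[0,0,0]],[1,[0,0,-0.2],[0,0,0]],[1,[0,0,0],[0,0,0]]]'; python3 st.py; python3 -m crank '[[1,[-0.09,-0.04,0],[0,0,0]],[1,[0,0,0],[0,0,0]],[1,[0,0,0],[0,0,0]]]'; python3 st.py; python3 dot.py;  python3 m.py 11
```

```text
clock: 22.83
position: [0.5185, -0.2624, 0.0397]
ee_rot: [0.372, 0.602, -0.373, 0.601]
ft_force: [-5.6, -5.5, 1.7]
grip_width: 0.14
[ 0.519 -0.262  0.04 ] [-5.626 -5.453  1.679] [-1.076  1.21  -0.382] 0.4621097461574206
clock: 23.08
position: [0.5186, -0.2624, 0.0402]
ee_rot: [0.371, 0.602, -0.371, 0.602]
ft_force: [-2.0, -5.2, -1.7]
grip_width: 0.143
[ 0.519 -0.262  0.04 ] [-2.04  -5.186 -1.657] [-1.037  0.328 -0.506] 0.4660495712346735
[343 153   8   7  45] [346.55555556 156.06666667] [ 0.60669849 -0.2207868   0.05      ] -0.3179349494990314
[338 157   1   3   3] [338. 158.] [ 0.60098992 -0.19537012  0.05      ] 1.6812775544816314
soft 338.1455223880597 158.02611940298507 [ 0.60091019 -0.19580084  0.05      ] 1.686523203282807
23.1333 [ 0.5186 -0.2625  0.0402] yaw 0.46693696088315106 [ 0.0004 -0.0003 -1.    ] [-0.896  -4.3678 -2.5227] [-1.0289  0.3195 -0.5876]
top spanner 0.7 [ 0.6047 -0.2146  0.05  ] [344.5 156.7]
top spanner_grip 0.6 [ 0.5203 -0.2565  0.0553] [359.2 184.8]
top valve_right_hex 0.73 [ 0.6029 -0.2209  0.0645] [347.3 156.5]
side spanner 0.87 [ 0.6028 -0.2203  0.0529] [240.7 151.5]
side spanner_grip 0.54 [ 0.5167 -0.2639  0.0597] [271.6 143.7]
side spanner_grip 0.54 [0.6137 0.2088 0.0652] [190.5 271.8]
side valve_right_hex 0.68 [ 0.6033 -0.2212  0.0682] [240.2 147.5]
```

```bash
python3 -m crank '[[1,[0.18,-0.31,0],[0,0,0.038]],[1,[0.18,-0.31,0],[0,0,0.038]],[1,[0.18,-0.31,-0.05],[0,0,0.038]],[1,[0,0,0],[0,0,0]],[1,[0,0,0],[0,0,0]]]'; python3 st.py; python3 dot.py; python3 -m crank '[[1,[0,0,0],[0,0,-0.03]],[1,[0,0,0],[0,0,0]],[1,[0,0,0],[0,0,0]]]'; python3 st.py; python3 dot.py
```

```text
clock: 23.95
position: [0.524, -0.2721, 0.0398]
ee_rot: [0.335, 0.622, -0.335, 0.623]
ft_force: [0.6, -6.6, -0.3]
grip_width: 0.136
[ 0.524 -0.272  0.04 ] [ 0.586 -6.577 -0.272] [-1.175 -0.005 -0.488] 0.582394795454369
[343 153   8   7  45] [346.55555556 156.06666667] [ 0.60669849 -0.2207868   0.05      ] -0.3179349494990314
[338 158   2   3   5] [338.4 159.2] [ 0.59739003 -0.19652287  0.05      ] 1.8355147155320282
soft 338.39566395663957 158.98644986449864 [ 0.59802991 -0.19651591  0.05      ] 1.809664797174833
clock: 24.25
position: [0.5234, -0.2712, 0.0396]
ee_rot: [0.344, 0.618, -0.344, 0.618]
ft_force: [-3.0, -2.2, 1.0]
grip_width: 0.142
[ 0.523 -0.271  0.04 ] [-3.003 -2.247  0.977] [-0.368  0.66   0.105] 0.5547639224359429
[343 153   8   7  45] [346.55555556 156.06666667] [ 0.60669849 -0.2207868   0.05      ] -0.3179349494990314
[338 158   2   3   6] [338.5 159. ] [ 0.59798828 -0.19682482  0.05      ] 1.8144605616146556
soft 338.41333333333336 158.97066666666666 [ 0.59807703 -0.19656872  0.05      ] 1.8082723310680635
```

```bash
python3 -m crank '[[1,[0.16,-0.23,0],[0,0,0.029]],[1,[0.16,-0.22,0],[0,0,0.029]],[1,[0,0,0],[0,0,0]],[1,[0,0,0],[0,0,0]]]'; python3 st.py; python3 dot.py; python3 -m crank '[[1,[0.16,-0.22,0],[0,0,0.028]],[1,[0,0,0],[0,0,0]],[1,[0,0,0],[0,0,0]]]'; python3 st.py; python3 dot.py
```

```text
clock: 24.63
position: [0.5264, -0.2757, 0.0393]
ee_rot: [0.326, 0.628, -0.326, 0.627]
ft_force: [-5.5, 0.0, 1.7]
grip_width: 0.142
[ 0.526 -0.276  0.039] [-5.545  0.02   1.65 ] [-0.093  1.086  0.17 ] 0.611871352319679
[343 153   8   7  47] [346.68085106 156.04255319] [ 0.60676949 -0.22115887  0.05      ] -0.41676892938862437
[338 159   2   2   4] [338.5 159.5] [ 0.59649025 -0.19681099  0.05      ] 1.8746988647462557
soft 338.465 159.245 [ 0.59725456 -0.1967143   0.05      ] 1.8430592947326894
clock: 24.93
position: [0.5279, -0.2778, 0.0393]
ee_rot: [0.318, 0.632, -0.317, 0.631]
ft_force: [-5.7, -0.1, 2.1]
grip_width: 0.137
[ 0.528 -0.278  0.039] [-5.725 -0.117  2.145] [0.021 1.112 0.16 ] 0.6395240634614556
[343 153   8   7  46] [346.63043478 156.10869565] [ 0.60657174 -0.22100742  0.05      ] -0.39801041843452484
[338 159   2   2   4] [338.5 159.5] [ 0.59649025 -0.19681099  0.05      ] 1.8746988647462557
soft 338.4557823129252 159.49433106575964 [ 0.59650766 -0.19668008  0.05      ] 1.8723945694860282
```

```bash
python3 -m crank '[[1,[0.16,-0.21,0],[0,0,0.028]],[1,[0,0,0],[0,0,0]],[1,[0,0,0],[0,0,0]]]'; python3 st.py; python3 dot.py; python3 -m crank '[[1,[-0.17,0.02,0],[0,0,-0.01]],[1,[0,0,0],[0,0,0]],[1,[0,0,0],[0,0,0]]]'; python3 st.py; python3 dot.py
```

```text
clock: 25.23
position: [0.5293, -0.2796, 0.0392]
ee_rot: [0.309, 0.637, -0.308, 0.635]
ft_force: [-6.0, 1.1, 1.9]
grip_width: 0.14
[ 0.529 -0.28   0.039] [-5.971  1.052  1.855] [ 0.293  1.277 -0.073] 0.6673777653020333
[343 153   8   8  47] [346.63829787 156.19148936] [ 0.60632348 -0.22102818  0.05      ] -0.4378433188638907
[338 159   2   2   4] [338.5 159.5] [ 0.59649025 -0.19681099  0.05      ] 1.8746988647462557
soft 338.5169491525424 159.71186440677965 [ 0.59585538 -0.19685537  0.05      ] 1.900231206500927
clock: 25.53
position: [0.5289, -0.2792, 0.0396]
ee_rot: [0.312, 0.635, -0.311, 0.635]
ft_force: [-0.5, 5.0, -0.9]
grip_width: 0.133
[ 0.529 -0.279  0.04 ] [-0.507  5.002 -0.923] [0.849 0.222 0.077] 0.65854787899781
[343 153   8   7  47] [346.57446809 156.17021277] [ 0.60638791 -0.22083967  0.05      ] -0.36907034822836987
[338 159   2   2   4] [338.5 159.5] [ 0.59649025 -0.19681099  0.05      ] 1.8746988647462557
soft 338.50847457627117 159.72598870056498 [ 0.59581315 -0.19682986  0.05      ] 1.901536705727251
```

```bash
python3 -m crank '[[1,[0,0.15,0],[0,0,0]],[1,[0,0,0],[0,0,0]],[1,[0,0,0],[0,0,0]]]'; python3 st.py; python3 dot.py|tail -1; python3 -m crank '[[1,[-0.22,0.3,0],[0,0,-0.04]],[1,[0,0,0],[0,0,0]],[1,[0,0,0],[0,0,0]]]'; python3 st.py; python3 dot.py|tail -1
```

```text
clock: 25.83
position: [0.5287, -0.2789, 0.0397]
ee_rot: [0.312, 0.635, -0.312, 0.635]
ft_force: [-0.5, 2.2, -1.0]
grip_width: 0.136
[ 0.529 -0.279  0.04 ] [-0.468  2.18  -0.986] [ 0.415  0.014 -0.098] 0.6578359448894284
soft 338.4970238095238 159.73511904761904 [ 0.59578591 -0.19679567  0.05      ] 1.9021392921521945
clock: 26.13
position: [0.5267, -0.2762, 0.0399]
ee_rot: [0.324, 0.628, -0.324, 0.629]
ft_force: [2.1, 1.4, -0.9]
grip_width: 0.137
[ 0.527 -0.276  0.04 ] [ 2.086  1.363 -0.929] [ 0.217 -0.351  0.009] 0.6187775734083009
soft 338.4512820512821 159.36153846153846 [ 0.59690555 -0.19667041  0.05      ] 1.8565148165943604
```

```bash
for i in 1; do python3 -m crank '[[1,[-0.06,-0.04,0.1],[0,0,0]],[1,[0,0,0],[0,0,0]]]'; python3 st.py; done; python3 -m crank '[[1,[0,0,0.1],[0,0,0]],[1,[0,0,0],[0,0,0]]]'; python3 st.py;python3 dot.py|tail -1
```

```text
clock: 26.35
position: [0.5266, -0.276, 0.0407]
ee_rot: [0.324, 0.628, -0.324, 0.629]
ft_force: [6.6, 1.4, -5.9]
grip_width: 0.14
[ 0.527 -0.276  0.041] [ 6.573  1.431 -5.902] [ 0.171 -1.095 -0.014] 0.6190766734505001
clock: 26.52
position: [0.5265, -0.2759, 0.0414]
ee_rot: [0.324, 0.628, -0.323, 0.629]
ft_force: [8.1, 1.2, -9.5]
grip_width: 0.137
[ 0.526 -0.276  0.041] [ 8.065  1.224 -9.509] [ 0.072 -1.221 -0.113] 0.6190604525640715
soft 338.44757033248084 159.3631713554987 [ 0.59690069 -0.19665937  0.05      ] 1.8565788805904238
```

```bash
python3 -m crank '[[1,[0.1,0.04,0],[0.015,-0.02,0]],[1,[0,0,0],[0,0,0]]]'; python3 st.py; python3 -m crank '[[1,[0,0,0],[0.015,-0.02,0]],[1,[0,0,0],[0,0,0]],[1,[0,0,0],[0,0,0]]]'; python3 st.py; python3 dot.py|tail -1
```

```text
clock: 26.73
position: [0.5267, -0.2755, 0.0407]
ee_rot: [0.333, 0.624, -0.315, 0.632]
ft_force: [8.3, 2.6, -13.0]
grip_width: 0.141
[ 0.527 -0.276  0.041] [  8.279   2.556 -13.027] [-0.113 -0.969 -0.186] 0.6183394447662119
clock: 26.98
position: [0.5268, -0.275, 0.0408]
ee_rot: [0.341, 0.621, -0.307, 0.636]
ft_force: [8.3, 3.4, -11.8]
grip_width: 0.138
[ 0.527 -0.275  0.041] [  8.251   3.448 -11.837] [ 0.023 -0.825 -0.181] 0.618837893722985
soft 338.46715328467155 159.33576642335765 [ 0.5969826  -0.19671817  0.05      ] 1.8539992507486383
```

```bash
python3 -m crank '[[1,[0.16,0.12,0],[0,0,0]],[1,[0,0,0],[0,0,0]]]'; python3 st.py; python3 -m crank '[[1,[0,0,0.15],[0,0,0]],[1,[0,0,0],[0,0,0]]]'; python3 st.py;  python3 -m crank '[[1,[0,0,0.15],[0,0,0]],[1,[0,0,0],[0,0,0]]]'; python3 st.py; python3 dot.py|tail -1
```

```text
clock: 27.2
position: [0.5269, -0.275, 0.0405]
ee_rot: [0.34, 0.621, -0.308, 0.635]
ft_force: [0.2, 0.1, -9.4]
grip_width: 0.141
[ 0.527 -0.275  0.041] [ 0.191  0.124 -9.397] [-0.53   0.658  0.028] 0.6177817958620011
clock: 27.37
position: [0.5272, -0.275, 0.0424]
ee_rot: [0.34, 0.621, -0.309, 0.635]
ft_force: [0.6, 0.3, -13.3]
grip_width: 0.14
[ 0.527 -0.275  0.042] [  0.588   0.294 -13.345] [-0.685  0.783 -0.181] 0.6173340718971622
clock: 27.53
position: [0.5273, -0.2747, 0.0441]
ee_rot: [0.34, 0.621, -0.308, 0.635]
ft_force: [0.0, 0.1, -14.4]
grip_width: 0.137
[ 0.527 -0.275  0.044] [  0.045   0.081 -14.369] [-0.639  1.053 -0.022] 0.617870216456446
soft 338.48104265402844 159.46208530805688 [ 0.59660402 -0.19675585  0.05      ] 1.8695121081130928
```

```bash
python3 -m crank '[[1,[0,0,0.15],[0,0,0]],[1,[0,0,0],[0,0,0]]]'; python3 st.py; python3 -m crank '[[1,[0,0,0.15],[0,0,0]],[1,[0,0,0],[0,0,0]]]'; python3 st.py; python3 m.py 12; python3 dot.py|tail -1
```

```text
clock: 27.75
position: [0.5277, -0.2746, 0.046]
ee_rot: [0.34, 0.621, -0.308, 0.635]
ft_force: [-3.0, 2.0, -12.9]
grip_width: 0.135
[ 0.528 -0.275  0.046] [ -3.047   1.99  -12.887] [-0.165  1.268  0.068] 0.6179571774611041
clock: 27.92
position: [0.5278, -0.2745, 0.0474]
ee_rot: [0.34, 0.621, -0.308, 0.636]
ft_force: [-1.9, 1.7, -17.3]
grip_width: 0.137
[ 0.528 -0.274  0.047] [ -1.879   1.659 -17.26 ] [-0.307  1.28   0.086] 0.6181909192224181
27.9167 [ 0.5278 -0.2745  0.0474] yaw 0.6181909192224181 [ 0.039   0.0304 -0.9988] [ -1.8785   1.6594 -17.2598] [-0.3066  1.2801  0.0861]
top spanner 0.66 [ 0.6082 -0.2193 -0.0006] [343.8 158.4]
top spanner 0.6 [ 0.4611 -0.0347 -0.001 ] [283.8 206.2]
top spanner_grip 0.7 [ 0.5286 -0.2716  0.0639] [364.9 181.6]
top valve_right_hex 0.91 [ 0.6023 -0.2192  0.0633] [346.7 156.8]
side spanner 0.77 [ 0.6009 -0.2228  0.0525] [241.5 151.1]
side spanner_grip 0.67 [ 0.5256 -0.2754  0.0653] [269.5 139.4]
side spanner_grip 0.34 [ 0.4671 -0.0404  0.0033] [272.7 215.1]
side valve_right_hex 0.71 [ 0.6028 -0.2195  0.0695] [240.2 147.6]
soft 338.44642857142856 159.34438775510205 [ 0.59695698 -0.1966565   0.05      ] 1.8543050854292153
```

```bash
python3 - <<'E'
from h import *
s=cv2.imread('pics/side12.png')
cv2.imwrite('pics/c7.png',cv2.resize(s[115:185,210:300],(780,600),interpolation=cv2.INTER_CUBIC))
E
```

```text
(no output)
```

View pics/c7.png

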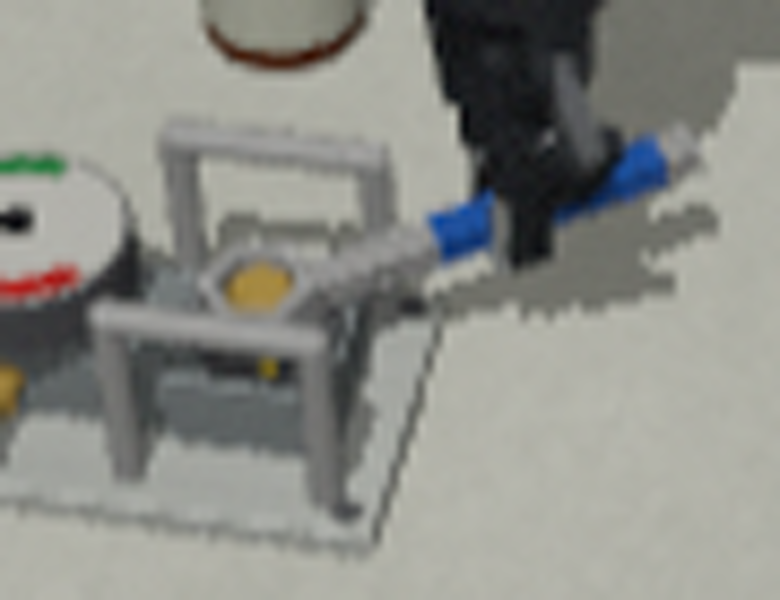

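The view shows the handle tilting up while the ring stays down, so it is still wedged. I'll go back to flat, then use quick reversals to break it loose.

```bash
python3 -m crank '[[1,[0,0,-0.3],[-0.015,0.02,0]],[1,[0,0,-0.3],[-0.015,0.02,0]],[1,[0,0,-0.2],[0,0,0]],[1,[0,0,0],[0,0,0]]]'; python3 st.py; python3 dot.py|tail -1; python3 -m crank '[[1,[-0.6,0.95,0],[0,0,-0.12]],[1,[0,0,0],[0,0,0]],[1,[0,0,0],[0,0,0]]]'; python3 st.py; python3 dot.py|tail -1
```

```text
clock: 28.7
position: [0.528, -0.2772, 0.0417]
ee_rot: [0.324, 0.628, -0.326, 0.629]
ft_force: [-18.6, 0.2, 9.8]
grip_width: 0.134
[ 0.528 -0.277  0.042] [-18.599   0.197   9.822] [0.282 3.171 0.599] 0.6162454277228157
soft 338.45535714285717 159.52678571428572 [ 0.59641044 -0.19667793  0.05      ] 1.8761974500528213
clock: 29.0
position: [0.5219, -0.2671, 0.0417]
ee_rot: [0.361, 0.607, -0.363, 0.608]
ft_force: [-16.1, 0.3, 4.4]
grip_width: 0.139
[ 0.522 -0.267  0.042] [-16.088   0.295   4.403] [0.257 2.784 0.477] 0.49553863606034265
soft 338.2908011869436 159.57566765578636 [ 0.59626561 -0.19618882  0.05      ] 1.8758364214437317
```

Freed: the tool went back 0.12 rad and the dot stayed at about 1.876. Next I relieve the radial push.

```bash
python3 -m crank '[[1,[-0.2,0,0],[0,0,0]],[1,[-0.15,0,0],[0,0,0]],[1,[0,0,0],[0,0,0]]]'; python3 st.py; python3 dot.py|tail -1; python3 -m crank '[[1,[0,0,0],[0,0,-0.02]],[1,[0,0,0],[0,0,0]]]'; python3 st.py; python3 dot.py|tail -1
```

```text
clock: 29.3
position: [0.5213, -0.2665, 0.0422]
ee_rot: [0.362, 0.605, -0.361, 0.61]
ft_force: [-2.7, -1.4, 2.1]
grip_width: 0.136
[ 0.521 -0.267  0.042] [-2.719 -1.396  2.138] [0.045 0.147 0.039] 0.49702190141856617
soft 338.3546511627907 159.5843023255814 [ 0.59623912 -0.19637784  0.05      ] 1.8791738522507446
clock: 29.52
position: [0.5204, -0.2652, 0.0409]
ee_rot: [0.368, 0.603, -0.368, 0.605]
ft_force: [-1.6, 1.5, 4.8]
grip_width: 0.14
[ 0.52  -0.265  0.041] [-1.643  1.478  4.803] [ 0.556 -0.394  0.189] 0.4764627950420368
soft 338.3433242506812 159.60762942779292 [ 0.59616934 -0.19634362  0.05      ] 1.8814508758344524
```

```bash
python3 -m crank '[[1,[0,0,0.15],[0,0,0]],[1,[0,0,0],[0,0,0]]]'; python3 st.py; python3 -m crank '[[1,[0,0,0.15],[0,0,0]],[1,[0,0,0],[0,0,0]]]'; python3 st.py; python3 -m crank '[[1,[0,0,0.15],[0,0,0]],[1,[0,0,0],[0,0,0]]]'; python3 st.py; python3 dot.py|tail -1;python3 m.py 13
```

```text
clock: 29.73
position: [0.5201, -0.2651, 0.0419]
ee_rot: [0.368, 0.603, -0.367, 0.605]
ft_force: [2.1, 2.2, 1.5]
grip_width: 0.138
[ 0.52  -0.265  0.042] [2.118 2.235 1.52 ] [ 0.461 -0.958  0.028] 0.47824751216143957
clock: 29.9
position: [0.5198, -0.2649, 0.043]
ee_rot: [0.368, 0.604, -0.367, 0.605]
ft_force: [5.5, 2.8, -0.5]
grip_width: 0.137
[ 0.52  -0.265  0.043] [ 5.499  2.76  -0.537] [ 0.545 -1.381 -0.087] 0.478335839619193
clock: 30.07
position: [0.5197, -0.2647, 0.0442]
ee_rot: [0.368, 0.604, -0.367, 0.605]
ft_force: [6.7, 2.0, -2.4]
grip_width: 0.135
[ 0.52  -0.265  0.044] [ 6.746  2.005 -2.386] [ 0.451 -1.419 -0.163] 0.4783369184790458
soft 338.38227848101263 159.5645569620253 [ 0.596298   -0.19646027  0.05      ] 1.8779043160016735
30.1167 [ 0.5196 -0.2647  0.0441] yaw 0.47837782193581924 [ 0.0016  0.0005 -1.    ] [ 6.3891  2.6348 -3.0654] [ 0.5021 -1.4282 -0.1858]
top spanner 0.74 [ 0.6067 -0.2155  0.0494] [344.7 156.1]
top spanner 0.71 [ 0.3128  0.2834 -0.0007] [179.7 254.8]
top spanner_grip 0.74 [ 0.5221 -0.2597  0.0596] [360.6 184. ]
top spanner_grip 0.51 [ 0.3302 -0.2693 -0.005 ] [361.  249.1]
top valve_right_hex 0.79 [ 0.602  -0.2177  0.0628] [346.1 156.9]
side spanner 0.73 [ 0.6007 -0.2228  0.0527] [241.6 151. ]
side spanner 0.68 [ 0.6064 -0.2205 -0.0009] [240.9 163.7]
side valve_right_hex 0.56 [ 0.6034 -0.2191  0.0691] [240.  147.8]
side valve_right_hex 0.26 [ 0.35   -0.1655 -0.0021] [320.3 189.2]
```

```bash
python3 -m crank '[[1,[0.1,0.05,0],[0.014,-0.027,0]],[1,[0,0,0],[0,0,0]]]'; python3 st.py; python3 -m crank '[[1,[0.05,0,0],[0.014,-0.027,0]],[1,[0,0,0],[0,0,0]]]'; python3 st.py; python3 dot.py|tail -1
```

```text
clock: 30.68
position: [0.5199, -0.2646, 0.0436]
ee_rot: [0.377, 0.598, -0.358, 0.61]
ft_force: [6.9, 3.1, -3.8]
grip_width: 0.136
[ 0.52  -0.265  0.044] [ 6.863  3.066 -3.765] [ 0.452 -1.152 -0.089] 0.47756170140562504
clock: 30.85
position: [0.5203, -0.2645, 0.0436]
ee_rot: [0.387, 0.592, -0.348, 0.615]
ft_force: [6.7, 2.6, -4.1]
grip_width: 0.143
[ 0.52  -0.265  0.044] [ 6.694  2.553 -4.08 ] [ 0.522 -0.962 -0.048] 0.47741184395457337
soft 338.44444444444446 159.5311111111111 [ 0.59639759 -0.19664546  0.05      ] 1.876300207846958
```

```bash
python3 -m crank '[[1,[0.2,0.08,0],[0,0,0]],[1,[0,0,0],[0,0,0]]]'; python3 st.py; python3 -m crank '[[1,[0,0,0.15],[0,0,0]],[1,[0,0,0],[0,0,0]]]'; python3 st.py; python3 -m crank '[[1,[0,0,0.15],[0,0,0]],[1,[0,0,0],[0,0,0]]]'; python3 st.py; python3 dot.py|tail -1
```

```text
clock: 31.07
position: [0.5211, -0.2643, 0.0434]
ee_rot: [0.385, 0.593, -0.35, 0.614]
ft_force: [-1.7, -1.1, -1.2]
grip_width: 0.138
[ 0.521 -0.264  0.043] [-1.66  -1.129 -1.189] [-0.077  0.315  0.048] 0.4773124554862349
clock: 31.23
position: [0.5212, -0.2643, 0.0452]
ee_rot: [0.385, 0.593, -0.35, 0.614]
ft_force: [-2.8, 0.4, -3.2]
grip_width: 0.138
[ 0.521 -0.264  0.045] [-2.801  0.361 -3.168] [-0.164  0.731  0.127] 0.4774020959845189
clock: 31.4
position: [0.5213, -0.2643, 0.0468]
ee_rot: [0.385, 0.593, -0.349, 0.614]
ft_force: [-3.6, -1.2, -4.0]
grip_width: 0.139
[ 0.521 -0.264  0.047] [-3.585 -1.182 -4.006] [-0.372  1.098  0.053] 0.4774936465695252
soft 338.46875 159.52083333333334 [ 0.59642814 -0.19671779  0.05      ] 1.8759951255177187
```

```bash
python3 -m crank '[[1,[-0.08,-0.03,0.1],[0.014,-0.027,0]],[1,[0,0,0],[0,0,0]]]'; python3 st.py; python3 -m crank '[[1,[0,0,0.2],[0,0,0]],[1,[0,0,0],[0,0,0]]]'; python3 st.py; python3 -m crank '[[1,[0,0,0.2],[0,0,0]],[1,[0,0,0],[0,0,0]]]'; python3 st.py; python3 dot.py|tail -1; python3 m.py 14 | grep spanner
```

```text
clock: 31.62
position: [0.5211, -0.2652, 0.0482]
ee_rot: [0.395, 0.586, -0.34, 0.62]
ft_force: [-1.5, 0.5, -1.5]
grip_width: 0.135
[ 0.521 -0.265  0.048] [-1.548  0.528 -1.451] [-0.077  0.263  0.065] 0.4763862741682585
clock: 31.78
position: [0.5223, -0.2642, 0.0509]
ee_rot: [0.395, 0.586, -0.339, 0.621]
ft_force: [0.5, -0.1, -1.2]
grip_width: 0.136
[ 0.522 -0.264  0.051] [ 0.535 -0.058 -1.166] [-0.12   0.116  0.016] 0.47792485082641023
clock: 31.95
position: [0.5222, -0.264, 0.0527]
ee_rot: [0.394, 0.587, -0.339, 0.621]
ft_force: [-0.4, -0.1, -1.7]
grip_width: 0.138
[ 0.522 -0.264  0.053] [-0.404 -0.121 -1.683] [-0.149  0.219  0.01 ] 0.4784635532044186
soft 338.5742753623188 159.4836956521739 [ 0.59653836 -0.1970316   0.05      ] 1.8755412000997842
top spanner 0.77 [ 0.6072 -0.2181  0.0645] [346.3 155.1]
top spanner 0.73 [0.5802 0.2478 0.0463] [189.5 165.6]
top spanner_grip 0.63 [ 0.5224 -0.2616  0.0658] [361.6 183.7]
side spanner 0.78 [ 0.6034 -0.2253  0.0721] [240.4 145.7]
side spanner_grip 0.59 [ 0.5213 -0.2594  0.0692] [269.7 142.2]
```

```bash
python3 -m crank '[[1,[0,0,0.5],[0,0,0]],[1,[0,0,1],[0,0,0]],[1,[0,0,1.5],[0,0,0]],[1,[0,0,1.8],[0,0,0]],[1,[0,0,1.5],[0,0,0]],[1,[0,0,0],[0,0,0]]]'; python3 -m crank '[[1,[-0.6,1.5,0],[0,0,0]],[1,[-1,3,0],[0,0,-0.05]],[1,[-1.2,3.4,0],[0,0,-0.05]],[1,[-1.2,3.4,0],[0,0,-0.05]],[1,[-1.2,3.4,0],[0,0,-0.05]],[1,[-1.2,3.4,0],[0,0,-0.05]],[1,[-1,2.8,0],[0,0,-0.05]],[1,[-0.4,1.4,0],[0,0,0]],[1,[0,0,0],[0,0,0]],[1,[0,0,0],[0,0,0]]]'; python3 m.py 15; python3 dot.py
python3 - <<'E'
from h import *
s=cv2.imread('pics/side15.png');t=cv2.imread('pics/top15.png')
g=np.hstack([cv2.resize(s[165:245,220:320],(400,320),interpolation=cv2.INTER_CUBIC),cv2.resize(t[135:235,270:370],(320,320),interpolation=cv2.INTER_CUBIC)])
cv2.imwrite('pics/c8.png',g)
E
```

```text
clock: 32.9
position: [0.5234, -0.265, 0.1192]
ee_rot: [0.395, 0.585, -0.339, 0.622]
ft_force: [1.9, -0.4, -1.7]
grip_width: 0.138
clock: 33.73
position: [0.4435, -0.0412, 0.1152]
ee_rot: [0.477, 0.521, -0.428, 0.563]
ft_force: [1.0, -0.6, -1.1]
grip_width: 0.139
33.7333 [ 0.4435 -0.0412  0.1152] yaw 0.1798977421738528 [ 0.0902  0.0153 -0.9958] [ 1.0139 -0.5864 -1.0733] [-0.031   0.1871 -0.0383]
top spanner 0.73 [ 0.5346 -0.0208  0.1279] [279.3 177. ]
top spanner 0.66 [ 0.6632  0.4375 -0.0024] [131.7 141.6]
top valve_right_hex 0.59 [ 0.6019 -0.2181  0.0633] [346.3 156.9]
side spanner 0.87 [ 0.5354 -0.0255  0.1318] [244.6 185.4]
side spanner 0.29 [ 0.5752 -0.1758  0.0502] [246.  163.9]
side spanner_grip 0.57 [ 0.438  -0.0394  0.1345] [282.9 186.2]
side valve_right_hex 0.62 [ 0.6053 -0.2205  0.0666] [239.6 148. ]
side valve_right_hex 0.2 [ 0.6059 -0.2184 -0.0019] [240.9 164.5]
[342 152  10  10  71] [346.35211268 156.53521127] [ 0.60529611 -0.22016949  0.05      ] -0.22748884390392157
[338 159   2   2   4] [338.5 159.5] [ 0.59649025 -0.19681099  0.05      ] 1.8746988647462557
soft 339.6965517241379 158.60689655172413 [ 0.59915431 -0.20038261  0.05      ] 1.8007591177993338
```

View pics/c8.png

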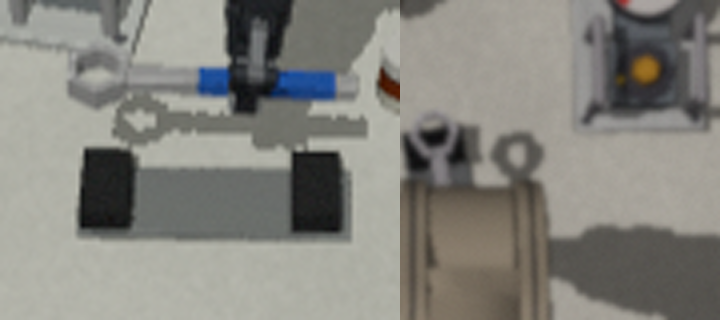

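The spanner is above the rest, aligned with it and slightly head-up, and the pointer dot is unchanged. Next I lower it.

```bash
python3 -m crank '[[1,[0.05,0,-1.5],[-0.007,0.04,0]],[1,[0,0,-2.5],[0,0,0]],[1,[0,0,-2.2],[0,0,0]],[1,[0,0,-1.3],[0,0,0]],[1,[0,0,-0.5],[0,0,0]],[1,[0,0,0],[0,0,0]],[1,[0,0,0],[0,0,0]]]'; python3 st.py; python3 -m crank '[[1,[0,0,-0.3],[0,0,0]],[1,[0,0,-0.3],[0,0,0]],[1,[0,0,0],[0,0,0]]]'; python3 st.py; python3 -m crank '[[1,[0,0,-0.3],[0,0,0]],[1,[0,0,0],[0,0,0]]]'; python3 st.py
```

```text
clock: 34.77
position: [0.4444, -0.0413, 0.0356]
ee_rot: [0.467, 0.531, -0.44, 0.554]
ft_force: [-0.5, -0.8, -1.9]
grip_width: 0.142
[ 0.444 -0.041  0.036] [-0.462 -0.756 -1.921] [-0.03   0.163 -0.01 ] 0.17780971957689462
clock: 35.02
position: [0.4441, -0.0415, 0.0292]
ee_rot: [0.467, 0.531, -0.44, 0.554]
ft_force: [0.6, 0.6, -1.7]
grip_width: 0.135
[ 0.444 -0.042  0.029] [ 0.618  0.618 -1.697] [ 0.006  0.148 -0.016] 0.17758626854803494
clock: 35.18
position: [0.4439, -0.0414, 0.0259]
ee_rot: [0.467, 0.531, -0.44, 0.554]
ft_force: [0.2, -0.2, -1.5]
grip_width: 0.14
[ 0.444 -0.041  0.026] [ 0.163 -0.194 -1.527] [ 0.029  0.22  -0.015] 0.17763649576063156
```

```bash
python3 -m crank '[[1,[0,0,-0.2],[0,0,0]],[1,[0,0,0],[0,0,0]]]'; python3 -m crank '[[1,[0,0,-0.2],[0,0,0]],[1,[0,0,0],[0,0,0]]]';python3 -m crank '[[1,[0,0,-0.15],[0,0,0]],[1,[0,0,0],[0,0,0]]]'; python3 st.py
```

```text
clock: 35.35
position: [0.4438, -0.0413, 0.0239]
ee_rot: [0.467, 0.531, -0.44, 0.554]
ft_force: [0.9, -0.7, -2.1]
grip_width: 0.139
clock: 35.52
position: [0.4438, -0.0413, 0.0218]
ee_rot: [0.467, 0.531, -0.44, 0.554]
ft_force: [-0.0, 0.2, -2.4]
grip_width: 0.135
clock: 35.68
position: [0.4441, -0.0413, 0.0206]
ee_rot: [0.467, 0.531, -0.44, 0.554]
ft_force: [-0.6, -0.9, -0.3]
grip_width: 0.134
[ 0.444 -0.041  0.021] [-0.554 -0.937 -0.338] [-0.028  0.329  0.008] 0.17779135438228733
```

```bash
python3 -m crank '[[1,[0,0,-0.1],[0,0,0]],[1,[0,0,0],[0,0,0]]]' 20; python3 -m crank '[[0.7,[0,0,0],[0,0,0]],[0.6,[0,0,0],[0,0,0]],[0.3,[0,0,0],[0,0,0]],[0,[0,0,0],[0,0,0]],[0,[0,0,0],[0,0,0]],[0,[0,0,0],[0,0,0]],[0,[0,0,0],[0,0,0]]]'; python3 -m crank '[[0,[0,0,1],[0,0,0]],[0,[0,0,2],[0,0,0]],[0,[0,0,3],[0,0,0]],[0,[0,0,3.5],[0,0,0]],[0,[-1.5,0,3.5],[0,0,0]],[0,[-4,-2,3],[0,0,0]],[0,[-3,-4,0],[0,0,0]],[0,[-1,-4,0],[0,0,0]],[0,[0,-4,0],[0,0,0]],[0,[0,-4,0],[0,0,0]],[0,[0,-4,0],[0,0,0]],[0,[0,0,0],[0,0,0]]]'; python3 m.py 16; python3 dot.py; python3 - <<'E'
from h import *
s=cv2.imread('pics/side16.png');t=cv2.imread('pics/top16.png')
g=np.hstack([cv2.resize(s[165:245,220:320],(400,320),interpolation=cv2.INTER_CUBIC),cv2.resize(t[135:235,260:360],(320,320),interpolation=cv2.INTER_CUBIC)])
cv2.imwrite('pics/c9.png',g)
E
```

```text
clock: 35.85
position: [0.4442, -0.0413, 0.0205]
ee_rot: [0.467, 0.531, -0.44, 0.554]
ft_force: [-7.9, 1.4, 18.0]
grip_width: 0.137
clock: 36.43
position: [0.444, -0.0413, 0.0196]
ee_rot: [0.467, 0.531, -0.44, 0.554]
ft_force: [0.5, 0.1, -0.7]
grip_width: 1.0
clock: 37.43
position: [0.3617, -0.2567, 0.1734]
ee_rot: [0.469, 0.529, -0.442, 0.553]
ft_force: [-1.3, 0.3, -0.3]
grip_width: 0.997
37.4333 [ 0.3617 -0.2567  0.1734] yaw 0.1704698986172466 [ 0.051   0.0078 -0.9987] [-1.3427  0.2528 -0.2532] [ 0.0004  0.1602 -0.0232]
top spanner 0.88 [ 0.5349 -0.0198  0.0273] [278.9 181.2]
top spanner 0.24 [ 0.6643  0.4385 -0.0027] [131.4 141.3]
top spanner_grip 0.91 [ 0.4439 -0.0387  0.0352] [285.3 211.1]
top valve_right_hex 0.87 [ 0.6024 -0.2194  0.0619] [346.7 156.8]
side spanner 0.8 [ 0.5383 -0.0247  0.0353] [245.9 208.6]
side spanner_grip 0.73 [ 0.4411 -0.043   0.0386] [282.  208.1]
side spanner_grip 0.35 [ 0.338  -0.2772  0.0063] [329.3 161.1]
side valve_right_hex 0.73 [ 0.6035 -0.2199  0.067 ] [240.1 148.2]
[342 152  10  10  73] [346.43835616 156.47945205] [ 0.60546236 -0.22042679  0.05      ] -0.34170155192069784
[338 159   2   2   4] [338.5 159.5] [ 0.59649025 -0.19681099  0.05      ] 1.8746988647462557
soft 339.73296703296705 158.6197802197802 [ 0.59911534 -0.20049018  0.05      ] 1.8039063571811593
```

View pics/c9.png

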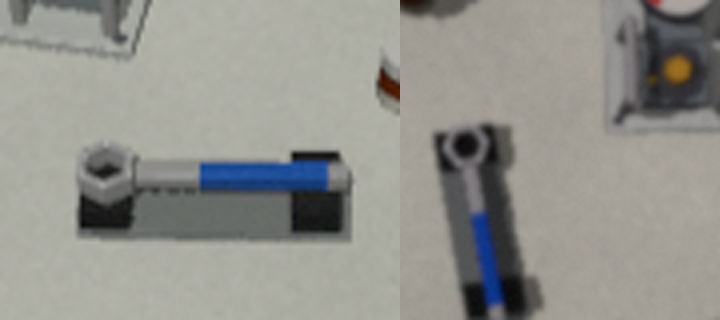

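The spanner lies flat across both black pads (side crop px 105–345, 175), the gripper is clear, and the pointer dot is still at the open position. I'm handing in.

```bash
python3 -c "
from h import *
manip.hand_in(); print(telemetry.get_obs()['clock'])"
```

```text
the job is handed in; nothing more can be done
the job is handed in; nothing more can be done
```

I opened the right (-y) supply's valve with the spanner, laid the spanner back on its rest and handed the job in at about 37.5 s. The right gauge's needle was in the green and the left one's in the red.

**Valve:** It took two strokes. At the end of the second, the valve's pointer dot stopped at about 1.90 rad while the resisting torque kept climbing, so it had reached the stop.

**What went wrong:** I pushed too hard at the stop and the ring wedged on the hexagon. When I eased back, the valve came with it to about 1.69 rad. I turned it forward to about 1.90 rad again. The first lift after that only tilted the handle, and a quick reversal then freed the ring.

**Last checks:**
- **Right valve:** the dot reads about 1.87 rad, good to perhaps 0.03–0.05. That is above 1.8, but the margin is small. My finer dot estimate gave 1.80 in the last pictures; I put that down to its window catching the edge of the uncovered hexagon, because the dot's own pixels had not moved.
- **Spanner:** it lies flat on both pads, with the grip point about 22 mm from the rest's centre. The network height readings for its underside were 27 and 35 mm, either side of 30 mm; I went by the picture, which shows it flat.
- **Gripper:** it is open and clear, about 0.17 m up.
- **Left valve and glassware:** I did not touch them. I did not measure the bottles and glassware again at the end.

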